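# Load the shield box, shut it and lock it with an adjustable wrench

### The job

Put every test module that lies on the station plate flat on a contact pad of its own inside the open shield box, lengthwise along the pad, and shut the lid. Then set the adjustable wrench over the lock nut, roll its worm until the jaws just fit the nut, and with the wrench turn the nut clockwise until its pointer stands on the mark. Finally lay the wrench back along its mat; never turn the nut with the fingers, and leave the other things where they are.

Things in the scene. Friction and masses are not known exactly. Their poses are not given: they have to be found in the camera images.
- box: Open aluminium shield box, outside 170 (its x) x 280 (its y) x 55 mm high, walls and floor 5 mm; lid hinged along the rim on its +x side. Origin: centre of its underside. It stands fixed on the station plate (bare aluminium, 340 x 420 mm, 4 mm thick, top at z = 4 mm), which also carries the lock nut and on which the modules lie.
- pad0 (a point): Centre of the upper face of a contact pad: one of three alike black blocks, 64 x 40 mm and 4 mm high, with small brass dots, fixed on the floor of the box 85 mm apart in a row. Its x axis is the pad's long (64 mm) direction, y the 40 mm direction. The face lies 9 mm above the box's underside, 46 mm below the rim. Any module may go on any pad.
- pad1 (a point): Centre of the upper face of a contact pad: one of three alike black blocks, 64 x 40 mm and 4 mm high, with small brass dots, fixed on the floor of the box 85 mm apart in a row. Its x axis is the pad's long (64 mm) direction, y the 40 mm direction. The face lies 9 mm above the box's underside, 46 mm below the rim. Any module may go on any pad.
- pad2 (a point): Centre of the upper face of a contact pad: one of three alike black blocks, 64 x 40 mm and 4 mm high, with small brass dots, fixed on the floor of the box 85 mm apart in a row. Its x axis is the pad's long (64 mm) direction, y the 40 mm direction. The face lies 9 mm above the box's underside, 46 mm below the rim. Any module may go on any pad.
- lid (a joint): Aluminium lid, plate 170 x 280 x 6 mm, 0.25 kg. 0 = shut, 1.57 rad = upright, range 0..1.9; starts 1.5 to 1.8. Stiff hinge: stays where it is left, follows a push of 2 to 4 N at its free edge. A steel bar handle (100 mm long, parallel to the hinge, 40 mm high) stands on the middle of the outer face 30 mm from the free edge.
- lid_hinge (a point): Middle of the hinge line, at the lid's underside. Lid frame: the plate runs from the hinge to x = -170 mm, y is along the hinge (plate -140..140 mm), the outer face is at z = +6 mm. With the lid shut this frame is parallel to the box's; opening turns the free edge up about +y; when upright the outer face looks away from the box.
- nut (a joint): Turn of the steel lock nut about its vertical axis, rad, growing clockwise seen from above; range 0..1.7; starts between 0 and 0.25; the pointer stands on the mark at 1.10. It has friction (0.15 N m) and stays where it is left.
- nut_center (a point): Centre of the lock nut's underside, on the plate's top: steel hexagon 24 mm across flats (27.7 over corners), 16 mm high. The frame turns with the nut: x points along the pointer and through a corner, so the +y and -y sides are flats. The flat dark pointer (6 mm wide, 1 mm thick, a wrench can lie over it) is fixed to the nut and ends 46 mm from its axis.
- mark (a point): Near end, 50 mm from the nut's axis, of the mark: a black bar on the plate 10 mm wide and 18 mm long, pointing at the nut. A wrench whose handle lies opposite the pointer has free room on the plate for the whole turn, once the modules are loaded.
- wrench: Adjustable wrench lying flat, 212 mm long, about 0.4 kg. Handle towards -x, mouth open to +x, z up. Origin: on the underside, where the centre of a 24 mm nut sits when against the fixed jaw. Fixed jaw face y = +12 mm, throat face x = -17, jaw tips x = +12, head 14 mm high, x -63..12, y -37..27. On a nut's flats, wrench x points along two of the nut's corners.
- wrench_mid (a point): Middle of the wrench's length, on its underside, at wrench x = -94 mm. The black handle is 24 mm wide and 15 mm thick (z 0..15) from wrench x = -63 to -200 mm. The centre of mass is near wrench x = -75 mm.
- worm_top (a point): Top of the worm, a ribbed roller 19 mm thick and 18 mm wide set across the head at wrench x = -38 mm, y = 0, axis along wrench y. It stands 20 mm above the underside, 6 mm proud of the head, 5 mm of the handle. A fingertip pressed on it with 8 to 20 N and drawn along wrench +x (from handle to mouth) closes the jaws; drawn back it opens them.
- worm (a joint): Turn of the worm, rad, growing as the jaws close; range 0..14. It moves the jaw 1.0 mm per rad (about 0.1 mm for each mm of stroke) and needs 2 to 3 N at its rim. The jaw cannot push it back.
- jaw (a joint): Travel of the movable jaw (on the -y side of the mouth) towards the fixed one, m. The opening between the jaws is 36 mm minus this value; starts 30 to 35.5 mm open; fitted to the nut (24 mm) it reads 0.012.
- mat: Fixed blue-grey bench mat, 280 mm (its x) by 90 mm (its y), 3 mm thick, on the table to the right of the plate. Origin under its centre, at z = 0. The wrench starts on it.
- module0: Test module: one of up to three alike blocks (some may be absent), aluminium case 60 mm (x) x 36 mm (y) x 22 mm (z) with a green board on top, about 0.12 kg. Origin at the centre of its underside, z up.
- module1: Test module: one of up to three alike blocks (some may be absent), aluminium case 60 mm (x) x 36 mm (y) x 22 mm (z) with a green board on top, about 0.12 kg. Origin at the centre of its underside, z up.
- module2: Test module: one of up to three alike blocks (some may be absent), aluminium case 60 mm (x) x 36 mm (y) x 22 mm (z) with a green board on top, about 0.12 kg. Origin at the centre of its underside, z up.
- standoff: Bystander: upright brass standoff, 22 mm wide, 32 mm high, on the plate. Leave it.
- adapter: Bystander: small upright steel adapter, 18 mm wide, 26 mm high, on the plate. Leave it.
- driver: Bystander: screwdriver with a black handle, on the table to the right of the mat. Leave it.
Things that resemble listed ones, but are neither listed nor needed, are in the scene too. What is shaped like the module0 but blue is not meant.

How it is judged:
By the outcome, as a careful person would: the job done as asked, in the order asked, and still so for the second after the job is handed in, with the robot touching nothing.
Of module0, module1, module2 only 2 to 3 are there at a start; the rules pass over those that are not, and their reading is None.
At some moment in a run one of wrench may be knocked a few centimetres aside while the robot is not near it.
Once in a run the grip may slacken for a moment while it holds something.
It also fails if it takes over 210 s, if anything falls off the work surface, if the arm or the gripper's body presses on something with over 40 N, if the wrist force passes 120 N, or if a joint passes its speed limit or range.

### The arm

A 6-joint arm with a two-finger parallel gripper is mounted at the origin on the work surface. World frame = base frame: x ahead of the robot, y to its left, z up, the work surface at z = 0. Lengths are in mm, angles in rad, forces in N, time in s.
With the tool pointing down it reaches from about 350 to 975 mm from the base axis. Payload 7.1 kg.
Tool frame: the origin (TCP) lies at the very end of the fingers, on their centre line; the grasp point (between the pads) lies 19 mm behind it; x points along the fingers, y is the direction in which the jaws open and shut, and the axes are right-handed (so a half turn about x gives the same grasp; the last joint's range is limited). The gripper opens to 88 mm and grips with 3 to 60 N. Pads are 20 mm wide; open, the fingers measure 115 mm over their backs; the gripper's body (75 mm by 178 mm) begins 61 mm behind the grasp point.
Start: joints at [1.177, 0.423, 1.63, -0, 1.089, -0.019], TCP at [228.772, 581.608, 202.575] pointing down, gripper open.
Joint ranges: [-3, 3], [-0.9, 2.11], [0.09, 2.58], [-1.31, 4.45], [0.11, 2.69], [-2.54, 2.54]. Speed limits (rad/s): [2.39, 2.39, 3.01, 3.14, 3.14, 3.14].

### API

Orientations are given as a rotation vector (axis times angle).
In Python, from workcell import ctrl gives the robot as it stands. The module is installed in compiled form; this text tells all that it offers.
- The arm moves only by the tool carry_out, never from a script. Its argument "commands" is a list of rows, each a list of 6 numbers: the shift along the tool's x, y, z in m, then the turn, a rotation vector about the tool's x, y, z in degrees. In form: [[tx, ty, tz, rx, ry, rz], ...]. A call has 1 to 8 rows; each row shifts and turns the pose as measured when the row begins, along the tool's axes as they then stand; what a row does not reach is not made up. A row lasts 1/8 s, in which the tool goes at most 62.5 mm and 10.7 degrees, less where a joint would pass 70% of its speed; a pose out of reach is approached as far as the arm can. A call with a gripper value outside its range is refused whole. "grip" is the closure, from 0 (fully open) to 1 (shut), set as the call begins (left out, the last holds). The fingers move at their own pace and stop on an object; the grip force is fixed at half the most. Time passes only in rows, so rows that do not move let the fingers close. It gives the time, the measured TCP pose, the force and the opening at its end, in the units of the state.
- ctrl.get_obs(): the state, without advancing time (a new reading comes with each control period).
- ctrl.get_image(name): name is "scene" or "top"; returns a dict with "pixels" (400x640x3 uint8, blue, green, red), "intrinsics" (3x3 intrinsics, pixels), "dist_coeffs" ([k1, k2, p1, p2, k3] as OpenCV has them; the pictures are not rectified), "rvec" (rotation vector, rad) and "tvec" (3), from world to camera coordinates, as OpenCV has them. Camera axes: x right, y down, z forward; pixel columns grow to the right and rows downward; lengths in mm; the calibration is good to about 2 mm. A picture is of the moment at which its call begins. There is no depth.
- ctrl.close_job(): hands the job in, once; it reports no verdict.
The state is a dict: "t": time; "qpos": joint angles; "qvel": joint speeds; "joint_torque": joint torques, N m; "ee_pos": TCP position; "orientation": TCP orientation; "ft_force": force on the tool from outside, world axes, zero at the start; "moment": the same for the moment, N m; "width": finger opening in mm.
Only numpy, scipy, OpenCV 4.12 (cv2) and the standard library are available. Lean on these libraries where they do the work, as an engineer would, in place of code of your own. Each camera call takes 0.05 s, during which the arm holds its last target. There are 200 camera calls.

## Working session

There is one attempt and no reset: what is moved stays moved. The work goes in short steps, Python scripts to look and compute and a tool call to move; the robot and the scene stay as the last step left them, time stands still between calls to the robot, and variables do not carry over. Pictures are saved under pics/ and viewed, about 12 in all and at most 16, crops included, and the job is handed in when it is done.

Besides the shell and the picture viewer there is one more tool, called after "Request:" as name([rows], argument=value, ...), one row to a line, values as JSON. carry_out: Moves the arm, as the interface text tells. Its arguments: {"type":"object","properties":{"commands":{"type":"array"},"grip":{"type":"number"}},"required":["commands"]}

```bash
mkdir -p pics; cat > h.py <<'E'
import numpy as np, cv2
from workcell import ctrl
def snap(name,out=None,crop=None,s=1):
    d=ctrl.get_image(name); im=np.array(d["pixels"],dtype=np.uint8)
    np.savez(f'/tmp/{name}.npz',**{k:np.array(v) for k,v in d.items()})
    if out: save(im,out,crop,s)
    return d
def save(im,out,crop=None,s=1):
    if crop: x0,y0,x1,y1=crop; im=im[y0:y1,x0:x1]
    cv2.imwrite('pics/'+out,cv2.resize(im,None,fx=s,fy=s,interpolation=cv2.INTER_CUBIC))
def w(name,uv,z):
    d=np.load(f'/tmp/{name}.npz'); K,D=d['intrinsics'],d['dist_coeffs']
    R=cv2.Rodrigues(d['rvec'].astype(float))[0]; t=d['tvec'].astype(float).ravel()
    p=cv2.undistortPoints(np.array(uv,float).reshape(-1,1,2),K,D).reshape(-1,2)
    z=np.broadcast_to(z,len(p)); c=-R.T@t
    r=np.c_[p,np.ones(len(p))]@R
    return c+r*((z-c[2])/r[:,2])[:,None]
def pr(name,P):
    d=np.load(f'/tmp/{name}.npz')
    return cv2.projectPoints(np.array(P,float).reshape(-1,1,3),d['rvec'].astype(float),d['tvec'].astype(float),d['intrinsics'],d['dist_coeffs'])[0].reshape(-1,2)
E
python3 - <<'E'
from h import *
for n in('top','scene'):
    d=snap(n,n+'0.png',s=1.25)
    R=cv2.Rodrigues(np.array(d['rvec'],float))[0]; print(n,-R.T@np.array(d['tvec']).ravel(),d['intrinsics'][0][0], R.round(2).tolist())
o=ctrl.get_obs(); print(o)
E
```

```text
top [ 399.0769972   -68.35859372 1252.47147594] 430.2856616329193 [[-0.02, -1.0, 0.03], [-1.0, 0.02, -0.05], [0.05, -0.03, -1.0]]
scene [1216.14681233  427.17889808  612.60716356] 437.8240349628306 [[-0.56, 0.83, 0.02], [0.41, 0.3, -0.86], [-0.72, -0.47, -0.5]]
{'t': 0.1, 'qpos': array([ 1.17701767e+00,  4.23764306e-01,  1.63056715e+00, -5.41419957e-06,
        1.08858771e+00, -1.89638863e-02]), 'qvel': array([ 0.00131501, -0.0026843 , -0.00231791, -0.00190443, -0.00059471,
       -0.00177791]), 'joint_torque': array([-7.92509218e-04, -5.45614350e+01, -2.74321461e+01,  6.44407701e-02,
        1.88275811e-02,  1.46506397e-05]), 'ee_pos': array([228.57672433, 581.16363651, 201.897756  ]), 'orientation': array([ 0.29305032,  1.55098684, -0.29510122]), 'ft_force': array([ 0.06188671, -0.57767453,  0.02971753]), 'moment': array([0.02288979, 0.0775426 , 0.0068655 ]), 'width': 88.17863873917501}
```

View pics/top0.png

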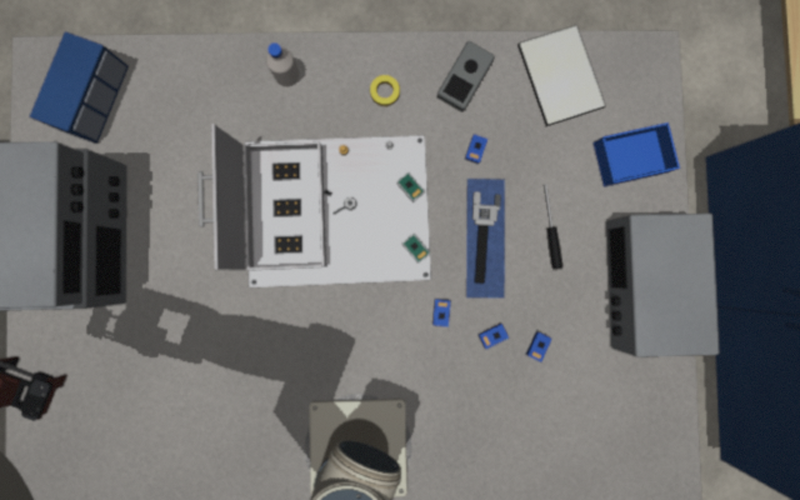

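View pics/scene0.png

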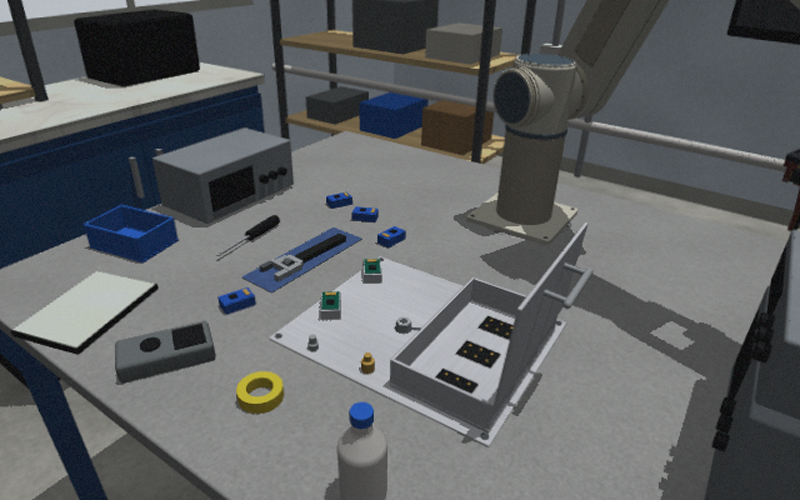

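```bash
python3 - <<'E'
from h import *
im=np.load('/tmp/top.npz')['pixels']
save(im,'topA.png',(160,98,350,238),4.2)
save(im,'topB.png',(310,100,430,245),4)
E
```

```text
(no output)
```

View pics/topA.png

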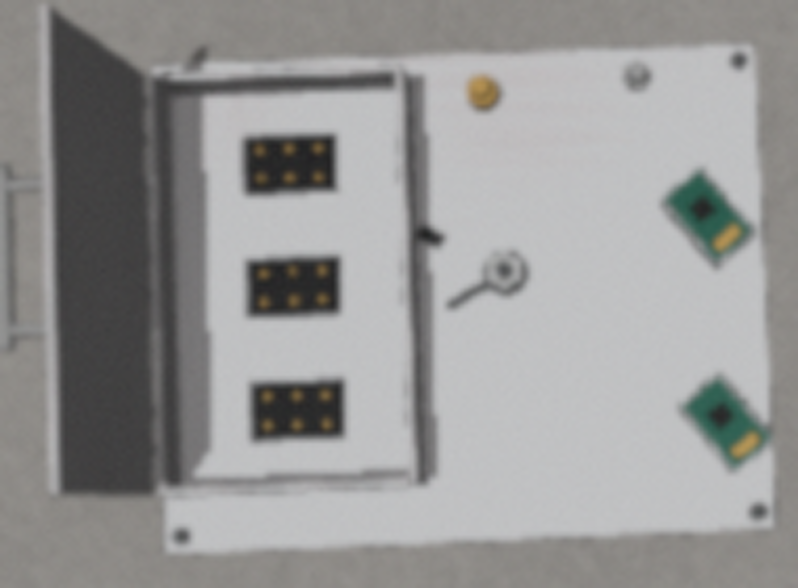

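View pics/topB.png

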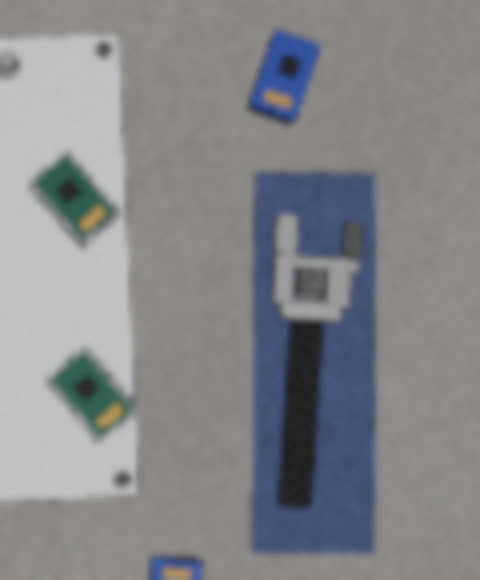

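```bash
cat >> h.py <<'E'
def unc(p,off,s): return (np.array(p,float).reshape(-1,2)+.5)/s-.5+np.array(off)
E
python3 - <<'E'
from h import *
A=lambda p,z:w('top',unc(p,(160,98),4.2),z)
B=lambda p,z:w('top',unc(p,(310,100),4),z)
np.set_printoptions(precision=1,suppress=True)
pads=A([(290,164),(294,286),(297,409)],13); print('pads',pads)
print('plate corner holes',A([(182,536),(758,511),(738,61)],4))
print('box rim corners hinge-side/free', A([(155,78),(165,487),(404,68),(427,482)],59))
m=A([(700,169),(752,230),(718,264),(661,202)],26); print('m0',m,m.mean(0))
m=A([(719,374),(769,432),(733,469),(680,409)],26); print('m1',m,m.mean(0))
print('nut',A([(505,271)],20),'ptr end',A([(449,305)],5),'mark',A([(441,240),(419,232)],4))
print('lid edge',A([(45,5),(55,493)],200),'handle',A([(8,168),(8,348)],180))
print('standoff',A([(483,90)],36),'adapter',A([(637,76)],30))
print('mat',B([(254,172),(376,172),(376,552),(252,552)],3))
print('wrench tips fixed, handle end, worm',B([(288,214),(295,506),(310,284)],[17,18,23]), 'handle front',B([(307,322)],18),'jaw inner',B([(297,230),(344,230)],17))
E
```

```text
pads [[634.9 153.8  13. ]
 [550.4 151.8  13. ]
 [465.9 150.5  13. ]]
plate corner holes [[ 380.9  231.4    4. ]
 [ 389.9 -164.     4. ]
 [ 704.7 -157.2    4. ]]
box rim corners hinge-side/free [[685.1 234.3  59. ]
 [413.9 229.   59. ]
 [689.4  69.5  59. ]
 [413.8  57.8  59. ]]
m0 [[ 624.7 -127.9   26. ]
 [ 582.1 -162.6   26. ]
 [ 559.1 -138.8   26. ]
 [ 602.3 -100.7   26. ]] [ 592.  -132.5   26. ]
m1 [[ 483.7 -137.8   26. ]
 [ 443.5 -171.    26. ]
 [ 418.9 -145.9   26. ]
 [ 460.4 -110.8   26. ]] [ 451.6 -141.4   26. ]
nut [[557.4   6.8  20. ]] ptr end [[536.4  46.7   5. ]] mark [[581.8  51.7   4. ]
 [587.6  66.9   4. ]]
lid edge [[695.6 262.5 200. ]
 [409.9 257.1 200. ]] handle [[603.4 290.6 180. ]
 [496.2 290.6 180. ]]
standoff [[679.2  18.9  36. ]] adapter [[688.8 -85.9  30. ]]
mat [[ 612.8 -266.5    3. ]
 [ 611.5 -356.9    3. ]
 [ 332.6 -348.4    3. ]
 [ 334.7 -257.6    3. ]]
wrench tips fixed, handle end, worm [[ 579.3 -288.3   17. ]
 [ 367.7 -287.3   18. ]
 [ 527.4 -301.8   23. ]] handle front [[ 500.3 -299.7   18. ]] jaw inner [[ 567.5 -294.5   17. ]
 [ 567.  -328.9   17. ]]
```

```bash
cat >> h.py <<'E'
from scipy.spatial.transform import Rotation as Ro, Slerp
import json
def down(yaw): # tool pointing down, jaws along yaw (deg)
    c,s=np.cos(np.radians(yaw)),np.sin(np.radians(yaw))
    return Ro.from_matrix(np.array([[0,0,-1],[c,s,0],[s,-c,0]]).T)
def yaw():
    y=Ro.from_rotvec(ctrl.get_obs()['orientation']).as_matrix()[:,1]; return np.degrees(np.arctan2(y[1],y[0]))
def plan(*wps,step=55,ang=10):
    """wps: (x,y,z,yaw or None[,rows]) ; prints rows, 8 per line"""
    o=ctrl.get_obs(); p=np.array(o['ee_pos']); r=Ro.from_rotvec(o['orientation'])
    yw=yaw(); rows=[]
    print('at',p.round(1),'yaw',round(yw,1),'w',round(o['width'],1),'F',np.round(o['ft_force'],1),'t',round(o['t'],1),'q',np.round(o['qpos'],2))
    for x in wps:
        q=np.array(x[:3],float); yw=yw if x[3] is None else x[3]; r2=down(yw)
        n=x[4] if len(x)>4 else max(1,int(np.ceil(max(np.linalg.norm(q-p)/step,np.degrees((r.inv()*r2).magnitude())/ang))))
        sl=Slerp([0,1],Ro.concatenate([r,r2]))
        for i in range(n):
            ra=sl(i/n); d=ra.inv().apply((q-p)/n)/1000; t=(ra.inv()*sl((i+1)/n)).as_rotvec(degrees=True)
            rows.append([round(float(v),4) for v in d]+[round(float(v),1) for v in t])
        p,r=q,r2
    for i in range(0,len(rows),8): print(json.dumps(rows[i:i+8]))
E
python3 - <<'E'
from h import *
plan((280,480,330,None),(451.6,-141.4,250,130))
print(yaw())
E
```

```text
at [228.6 581.2 201.9] yaw 68.5 w 88.2 F [ 0.1 -0.6  0. ] t 0.1 q [ 1.18  0.42  1.63 -0.    1.09 -0.02]
[[-0.032, -0.0189, 0.0212, -0.0, -0.0, 0.0], [-0.032, -0.0189, 0.0212, -0.0, -0.0, 0.0], [-0.032, -0.0188, 0.0212, -0.0, -0.0, 0.0], [-0.032, -0.0188, 0.0212, -0.0, -0.0, 0.0], [0.0067, -0.043, 0.0323, -5.1, 0.0, 0.0], [0.0067, -0.0457, 0.0283, -5.1, 0.0, 0.0], [0.0067, -0.048, 0.0241, -5.1, 0.0, 0.0], [0.0067, -0.05, 0.0197, -5.1, 0.0, 0.0]]
[[0.0067, -0.0515, 0.0152, -5.1, 0.0, 0.0], [0.0067, -0.0527, 0.0105, -5.1, 0.0, 0.0], [0.0067, -0.0534, 0.0058, -5.1, 0.0, 0.0], [0.0067, -0.0537, 0.001, -5.1, 0.0, 0.0], [0.0067, -0.0536, -0.0038, -5.1, 0.0, 0.0], [0.0067, -0.053, -0.0086, -5.1, 0.0, 0.0], [0.0067, -0.0521, -0.0133, -5.1, 0.0, 0.0], [0.0067, -0.0507, -0.0179, -5.1, 0.0, 0.0]]
68.524840110144
```

```bash
python3 - <<'E'
from h import *
plan((280,480,320,None,3),(451.6,-141.4,200,-50,13))
E
```

```text
at [228.6 581.2 201.9] yaw 68.5 w 88.2 F [ 0.1 -0.6  0. ] t 0.1 q [ 1.18  0.42  1.63 -0.    1.09 -0.02]
[[-0.0393, -0.0252, 0.0283, -0.0, -0.0, 0.0], [-0.0393, -0.0251, 0.0283, -0.0, -0.0, 0.0], [-0.0394, -0.0251, 0.0283, -0.0, -0.0, 0.0], [0.0092, -0.0396, 0.0298, 9.1, 0.0, 0.0], [0.0092, -0.0344, 0.0357, 9.1, 0.0, 0.0], [0.0092, -0.0283, 0.0407, 9.1, 0.0, 0.0], [0.0092, -0.0215, 0.0447, 9.1, 0.0, 0.0], [0.0092, -0.0142, 0.0475, 9.1, 0.0, 0.0]]
[[0.0092, -0.0065, 0.0492, 9.1, 0.0, 0.0], [0.0092, 0.0014, 0.0496, 9.1, 0.0, 0.0], [0.0092, 0.0092, 0.0487, 9.1, 0.0, 0.0], [0.0092, 0.0168, 0.0466, 9.1, 0.0, 0.0], [0.0092, 0.024, 0.0434, 9.1, 0.0, 0.0], [0.0092, 0.0306, 0.039, 9.1, 0.0, 0.0], [0.0092, 0.0364, 0.0337, 9.1, 0.0, 0.0], [0.0092, 0.0413, 0.0275, 9.1, 0.0, 0.0]]
```

Request:
carry_out([
  [-0.039,-0.025,0.028,0,0,0],
  [-0.039,-0.025,0.028,0,0,0],
  [-0.039,-0.025,0.028,0,0,0],
  [0.009,-0.04,0.03,9.1,0,0],
  [0.009,-0.034,0.036,9.1,0,0],
  [0.009,-0.028,0.041,9.1,0,0],
  [0.009,-0.022,0.045,9.1,0,0],
  [0.009,-0.014,0.0475,9.1,0,0],
], grip=0.25)

```text
t: 1.1
ee_pos: [346.6, 232.5, 275.3]
orientation: [0.92, 1.364, -0.925]
ft_force: [0.7, -0.2, 0.1]
width: 65.8
```

Request:
carry_out([
  [0.009,-0.0065,0.049,9.1,0,0],
  [0.009,0.0015,0.0495,9.1,0,0],
  [0.009,0.009,0.0485,9.1,0,0],
  [0.009,0.017,0.0465,9.1,0,0],
  [0.009,0.024,0.0435,9.1,0,0],
  [0.009,0.0305,0.039,9.1,0,0],
  [0.009,0.0365,0.0335,9.1,0,0],
  [0.009,0.0415,0.0275,9.1,0,0],
])

```text
t: 2.1
ee_pos: [439.1, -166.4, 202.5]
orientation: [1.853, 0.61, -1.852]
ft_force: [1.2, -0.4, -0.3]
width: 65.6
```

```bash
python3 - <<'E'
from h import *
plan((451.6,-141.4,90,-50),(451.6,-141.4,10,-50))
E
```

```text
at [ 439.1 -166.4  202.5] yaw -53.3 w 65.6 F [ 1.2 -0.4 -0.3] t 2.1 q [-0.39  0.19  1.97 -0.    0.98  0.55]
[[0.0375, -0.0043, -0.0084, -1.1, 0.0, -0.1], [0.0375, -0.0041, -0.0084, -1.1, 0.0, -0.1], [0.0375, -0.0039, -0.0085, -1.1, 0.0, -0.1], [0.04, 0.0, 0.0, 0.0, 0.0, 0.0], [0.04, 0.0, 0.0, 0.0, 0.0, 0.0]]
```

Request:
carry_out([
  [0.0375,-0.0043,-0.0084,-1.1,0,-0.1],
  [0.0375,-0.0041,-0.0084,-1.1,0,-0.1],
  [0.0375,-0.0039,-0.0085,-1.1,0,-0.1],
  [0,0,0,0,0,0],
])

```text
t: 2.6
ee_pos: [452.5, -145.8, 86.3]
orientation: [1.821, 0.655, -1.824]
ft_force: [-1.3, -0.5, 0.4]
width: 65.6
```

```bash
python3 - <<'E'
from h import *
plan((451.6,-141.4,20,-50,2),(451.6,-141.4,8,-50))
snap('scene','s1.png',(150,130,450,330),2.6)
E
```

```text
at [ 452.5 -145.8   86.3] yaw -50.5 w 65.6 F [-1.3 -0.5  0.4] t 2.6 q [-0.34  0.39  2.03 -0.    0.72  0.55]
[[0.0332, -0.0019, -0.0011, -0.2, 0.0, 0.0], [0.0332, -0.002, -0.0011, -0.2, 0.0, 0.0], [0.012, 0.0, 0.0, 0.0, 0.0, 0.0]]
```

View pics/s1.png

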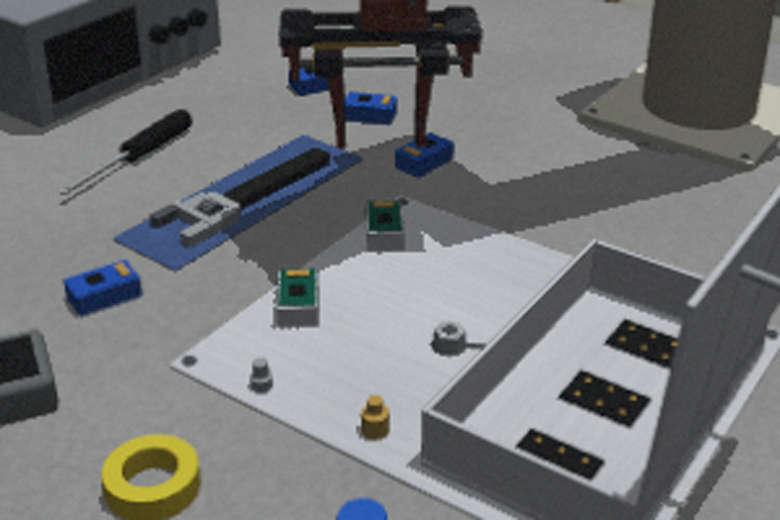

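Request:
carry_out([
  [0.033,-0.0019,-0.001,-0.2,0,0],
  [0.033,-0.0019,-0.001,-0.2,0,0],
  [0.012,0,0,0,0,0],
  [0,0,0,0,0,0],
])

```text
t: 3.15
ee_pos: [458.5, -144.9, 14.6]
orientation: [1.825, 0.649, -1.806]
ft_force: [-0.3, -0.7, 0.1]
width: 65.7
```

Request:
carry_out([
  [0,0,0,0,0,0],
  [0,0,0,0,0,0],
  [0,0,0,0,0,0],
  [0,0,0,0,0,0],
  [-0.03,0,0,0,0,0],
  [-0.04,0,0,0,0,0],
  [-0.04,0,0,0,0,0],
], grip=1)

```text
t: 4.03
ee_pos: [456.6, -144.4, 128.3]
orientation: [1.824, 0.65, -1.808]
ft_force: [1.1, 0.5, -0.9]
width: 1.0
```

```bash
python3 - <<'E'
from h import *
plan((465.9,150.5,115,1.2,8))
snap('scene','s2.png',(150,130,450,330),2.6)
E
```

```text
at [ 456.6 -144.4  128.3] yaw -50.2 w 1.0 F [ 1.1  0.5 -0.9] t 4.0 q [-0.33  0.32  2.01 -0.    0.8   0.55]
[[0.0015, -0.0276, -0.0245, -6.4, -0.0, -0.1], [0.0015, -0.0247, -0.0274, -6.4, -0.0, -0.1], [0.0016, -0.0215, -0.03, -6.4, -0.0, -0.1], [0.0016, -0.018, -0.0322, -6.4, -0.0, -0.1], [0.0016, -0.0142, -0.034, -6.4, -0.0, -0.1], [0.0016, -0.0103, -0.0354, -6.4, -0.0, -0.1], [0.0017, -0.0063, -0.0363, -6.4, -0.0, -0.1], [0.0017, -0.0022, -0.0368, -6.4, -0.0, -0.1]]
```

View pics/s2.png

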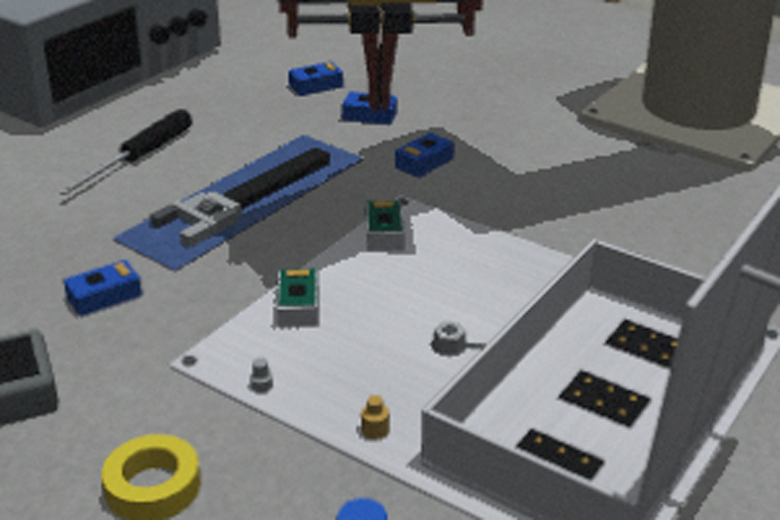

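```bash
python3 - <<'E'
from h import *
np.set_printoptions(precision=1,suppress=True)
A=lambda p,z:w('scene',unc(p,(150,130),2.6),z)
c=lambda p,z: A(p,z)
m=A([(370,201),(399,201),(404,232),(366,233)],26);print('m1',m,m.mean(0))
m=A([(282,270),(315,268),(318,306),(275,308)],26);print('m0',m,m.mean(0))
print('tcp px',(pr('scene',[ctrl.get_obs()['ee_pos']])-[150,130])*2.6)
print('nut',A([(450,328)],20),'pads',A([(648,341),(605,397)],13))
plan((451.6,-141.4,40,-50,2),(451.6,-141.4,8,-50,2))
E
```

```text
m1 [[ 440.3 -165.8   26. ]
 [ 423.3 -142.4   26. ]
 [ 467.1 -104.8   26. ]
 [ 489.9 -133.1   26. ]] [ 455.1 -136.5   26. ]
m0 [[ 583.9 -157.    26. ]
 [ 564.  -134.9   26. ]
 [ 607.4  -95.8   26. ]
 [ 631.3 -124.    26. ]] [ 596.7 -127.9   26. ]
tcp px [[373.3 117.1]]
nut [[560.1  10.   20. ]] pads [[469.1 153.2  13. ]
 [555.7 156.1  13. ]]
at [ 459.4 -145.3  132.8] yaw -50.2 w 0.3 F [ 2.2 -0.4  3.6] t 4.1 q [-0.3  0.3  2.  -0.   0.8  0.6]
[[0.0463, -0.0048, 0.0021, -0.1, -0.3, -0.5], [0.0464, -0.0044, 0.0019, -0.1, -0.3, -0.5], [0.016, 0.0, 0.0, 0.0, 0.0, 0.0], [0.016, 0.0, 0.0, 0.0, 0.0, 0.0]]
```

Request:
carry_out([
  [0,-0.008,0.004,0,-0.3,-0.5],
  [0,0,0,0,0,0],
  [0,0,0,0,0,0],
  [0,0,0,0,0,0],
  [0,0,0,0,0,0],
  [0,0,0,0,0,0],
  [0.045,0,0,0,0,0],
  [0,0,0,0,0,0],
], grip=0.3)

```text
t: 5.08
ee_pos: [449.8, -141.2, 84.9]
orientation: [1.821, 0.654, -1.814]
ft_force: [-0.6, -0.8, 0.1]
width: 61.4
```

```bash
python3 - <<'E'
from h import *
plan((453.5,-139,40,-50,1),(453.5,-139,7,-50,2))
E
```

```text
at [ 449.8 -141.2   84.9] yaw -50.2 w 61.4 F [-0.6 -0.8  0.1] t 5.1 q [-0.33  0.39  2.05 -0.    0.7   0.55]
[[0.0449, 0.0005, -0.0042, -0.2, -0.1, -0.3], [0.0165, 0.0, 0.0, 0.0, 0.0, 0.0], [0.0165, 0.0, 0.0, 0.0, 0.0, 0.0]]
```

Request:
carry_out([
  [0.045,0.0005,-0.0042,-0.2,0,-0.3],
  [0.0165,0,0,0,0,0],
  [0.0165,0,0,0,0,0],
  [0,0,0,0,0,0],
])

```text
t: 5.58
ee_pos: [457.8, -140.4, 9.3]
orientation: [1.822, 0.658, -1.809]
ft_force: [0.3, 0.8, 0.3]
width: 61.3
```

Request:
carry_out([
  [0.001,0,0,0,0,0],
  [0,0,0,0,0,0],
  [0,0,0,0,0,0],
  [0,0,0,0,0,0],
  [0,0,0,0,0,0],
  [0,0,0,0,0,0],
  [0,0,0,0,0,0],
  [0,0,0,0,0,0],
], grip=1)

```text
t: 6.58
ee_pos: [459.5, -141.1, 10.9]
orientation: [1.825, 0.655, -1.805]
ft_force: [0.1, 0.5, 0.5]
width: 0.8
```

Request:
carry_out([
  [-0.03,0,0,0,0,0],
  [-0.04,0,0,0,0,0],
  [-0.04,0,0,0,0,0],
  [0,0,0,0,0,0],
])

```text
t: 7.08
ee_pos: [457.7, -140.7, 123.1]
orientation: [1.823, 0.656, -1.807]
ft_force: [0.4, 0.9, 1.3]
width: 0.4
```

```bash
python3 - <<'E'
from h import *
plan((466,151,115,1.2,8))
E
```

```text
at [ 457.7 -140.7  123.1] yaw -50.0 w 0.4 F [0.4 0.9 1.3] t 7.1 q [-0.32  0.33  2.01  0.    0.79  0.55]
[[0.001, -0.0273, -0.0242, -6.4, -0.0, -0.1], [0.001, -0.0244, -0.0271, -6.4, -0.0, -0.1], [0.001, -0.0212, -0.0297, -6.4, -0.0, -0.1], [0.001, -0.0178, -0.0319, -6.4, -0.0, -0.1], [0.001, -0.0141, -0.0336, -6.4, -0.0, -0.1], [0.001, -0.0103, -0.035, -6.4, -0.0, -0.1], [0.001, -0.0063, -0.0359, -6.4, -0.0, -0.1], [0.001, -0.0023, -0.0364, -6.4, -0.0, -0.1]]
```

Request:
carry_out([
  [0,0,0,0,0,0],
  [0,0,0,0,0,0],
  [0,0,0,0,0,0],
  [0,0,0,0,0,0],
  [0,0,0,0,0,0],
  [0,0,0,0,0,0],
  [0.04,0,0,0,0,0],
  [0.04,0,0,0,0,0],
], grip=0.3)

```text
t: 8.07
ee_pos: [458.9, -141.0, 40.5]
orientation: [1.824, 0.655, -1.806]
ft_force: [-0.7, -0.4, -0.5]
width: 61.5
```

Request:
carry_out([
  [0.017,0,0,0,0,0],
  [0.013,0,0,0,0,0],
  [0,0,0,0,0,0],
])

```text
t: 8.45
ee_pos: [457.7, -140.5, 7.2]
orientation: [1.822, 0.658, -1.81]
ft_force: [-0.2, 0.7, -0.0]
width: 61.9
```

```bash
python3 - <<'E'
from h import *
snap('scene','s3.png',(230,160,360,260),6)
plan()
print('tcp px',(pr('scene',[ctrl.get_obs()['ee_pos']])-[230,160])*6)
E
```

```text
at [ 458.2 -140.7    7.8] yaw -50.0 w 61.4 F [-0.6 -0.1  0.5] t 8.5 q [-0.32  0.55  2.05  0.    0.53  0.55]
tcp px [[394.1180478  353.82485233]]
```

View pics/s3.png

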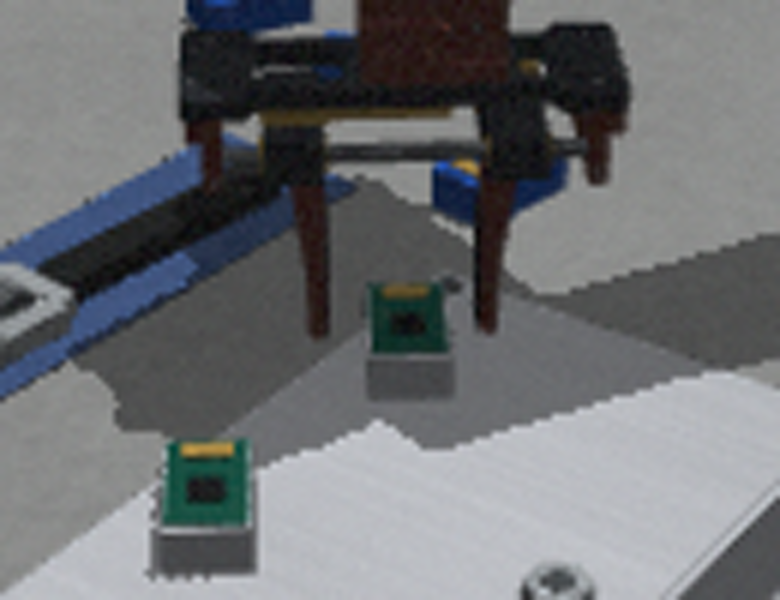

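```bash
python3 - <<'E'
from h import *
np.set_printoptions(precision=1,suppress=True)
A=lambda p,z:w('scene',unc(p,(230,160),6),z)
for z in (8,16,26,30): print(z,A([(318,338),(487,332)],z).round(1).tolist(), A([(402,335)],z))
print('module top corners',A([(370,285),(440,283),(446,352),(367,352)],26), 'bottom front',A([(367,395),(453,395)],4))
snap('top','t3.png',(310,80,430,220),4)
o=ctrl.get_obs(); print(Ro.from_rotvec(o['orientation']).as_matrix().round(3))
print('tcp top px',(pr('top',[o['ee_pos']])-[310,80])*4)
E
```

```text
8 [[466.6, -176.6, 8.0], [419.7, -120.5, 8.0]] [[ 443.3 -148.8    8. ]]
16 [[476.5, -168.6, 16.0], [430.3, -113.2, 16.0]] [[ 453.6 -141.2   16. ]]
26 [[488.9, -158.7, 26.0], [443.4, -104.2, 26.0]] [[ 466.4 -131.7   26. ]]
30 [[493.8, -154.7, 30.0], [448.7, -100.5, 30.0]] [[ 471.5 -127.9   30. ]]
module top corners [[ 441.8 -167.1   26. ]
 [ 422.6 -143.6   26. ]
 [ 466.3 -109.    26. ]
 [ 485.5 -135.5   26. ]] bottom front [[ 484.9 -136.3    4. ]
 [ 463.7 -107.1    4. ]]
[[ 0.   0.6 -0.8]
 [-0.  -0.8 -0.6]
 [-1.   0.  -0. ]]
tcp top px [[ 86.7 463. ]]
```

View pics/t3.png

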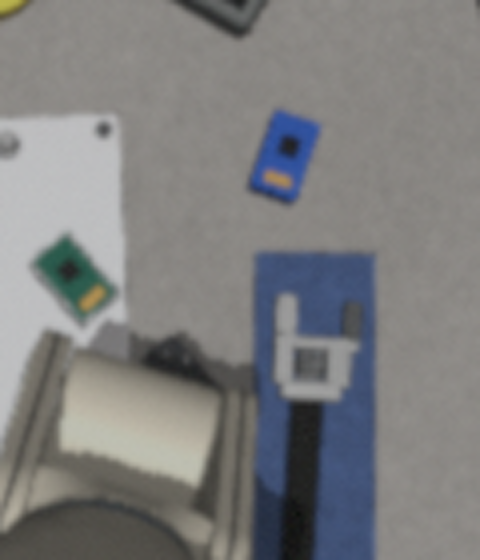

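Request:
carry_out([
  [0.004,0,0,0,0,0],
  [0,0,0,0,0,0],
])

```text
t: 8.8
ee_pos: [459.7, -141.1, 5.4]
orientation: [1.825, 0.655, -1.805]
ft_force: [-0.3, 0.2, -0.6]
width: 61.6
```

Request:
carry_out([
  [0.003,0,0,0,0,0],
  [0,0,0,0,0,0],
])

```text
t: 9.05
ee_pos: [460.1, -141.3, 2.7]
orientation: [1.825, 0.654, -1.804]
ft_force: [-1.3, -0.0, 0.3]
width: 61.6
```

Request:
carry_out([
  [0.004,0,0,0,0,0],
  [0,0,0,0,0,0],
])

```text
t: 9.3
ee_pos: [460.2, -141.3, -1.5]
orientation: [1.825, 0.654, -1.804]
ft_force: [-1.2, -0.8, 0.8]
width: 61.2
```

Request:
carry_out([
  [0.004,0,0,0,0,0],
  [0,0,0,0,0,0],
])

```text
t: 9.55
ee_pos: [460.2, -141.3, -5.9]
orientation: [1.825, 0.654, -1.804]
ft_force: [-0.2, 0.9, 0.1]
width: 61.6
```

Request:
carry_out([
  [0.003,0,0,0,0,0],
  [0,0,0,0,0,0],
])

```text
t: 9.8
ee_pos: [460.2, -141.3, -9.1]
orientation: [1.825, 0.654, -1.804]
ft_force: [-0.7, 0.2, -0.3]
width: 61.4
```

Request:
carry_out([
  [0.003,0,0,0,0,0],
  [0,0,0,0,0,0],
])

```text
t: 10.05
ee_pos: [460.3, -141.3, -12.3]
orientation: [1.825, 0.654, -1.804]
ft_force: [-0.1, 0.4, -0.0]
width: 61.6
```

```bash
python3 - <<'E'
from h import *
snap('scene','s4.png',(230,160,360,260),6)
plan()
print('tcp px',(pr('scene',[ctrl.get_obs()['ee_pos']])-[230,160])*6)
E
```

```text
at [ 460.3 -141.4  -12.2] yaw -50.0 w 61.5 F [-0.6 -0.7  0. ] t 10.1 q [-0.32  0.59  2.05  0.    0.49  0.55]
tcp px [[390.07804614 394.76711435]]
```

View pics/s4.png

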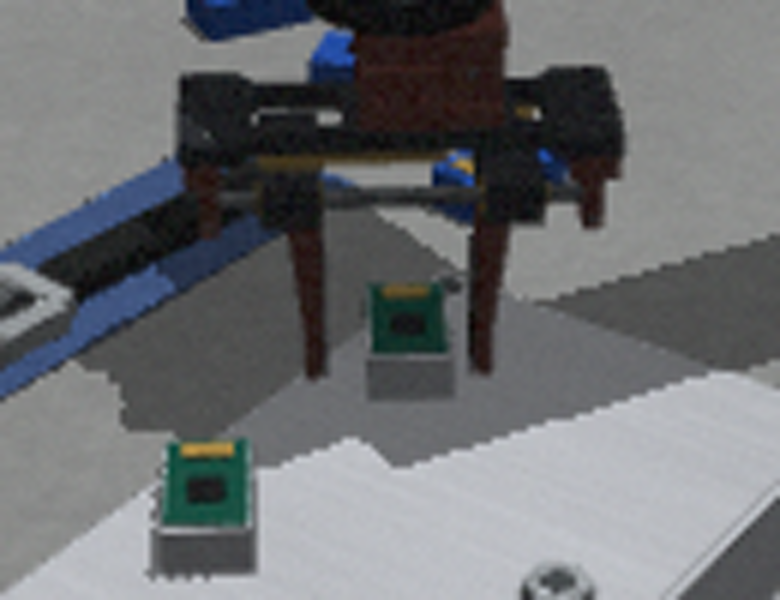

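Request:
carry_out([
  [0,0,0,0,0,0],
  [0,0,0,0,0,0],
  [0,0,0,0,0,0],
  [0,0,0,0,0,0],
  [0,0,0,0,0,0],
  [0,0,0,0,0,0],
], grip=1)

```text
t: 10.85
ee_pos: [460.3, -141.3, -12.2]
orientation: [1.825, 0.654, -1.804]
ft_force: [-0.3, 1.0, -1.0]
width: 35.7
```

```bash
python3 - <<'E'
from h import *
np.set_printoptions(precision=1,suppress=True)
plan()
A=lambda p,z:w('scene',unc(p,(230,160),6),z)
for z in (4,6,8,10): print(z,A([(315,376),(482,374)],z).tolist(), A([(398.5,375)],z))
E
```

```text
at [ 460.3 -141.3  -12.2] yaw -50.0 w 35.7 F [-0.3  1.  -1. ] t 10.8 q [-0.3  0.6  2.   0.   0.5  0.6]
4 [[486.1767779583015, -162.96690069136565, 4.0], [443.3293682838731, -106.52126549684402, 4.0]] [[ 464.8 -134.8    4. ]]
6 [[488.57559965506016, -161.0275682808919, 6.0], [445.86899479608576, -104.7674242819208, 6.0]] [[ 467.3 -132.9    6. ]]
8 [[490.9744213518188, -159.08823587041815, 8.0], [448.4086213082984, -103.01358306699746, 8.0]] [[ 469.7 -131.1    8. ]]
10 [[493.37324304857736, -157.1489034599445, 10.0], [450.94824782051114, -101.25974185207423, 10.0]] [[ 472.2 -129.3   10. ]]
```

Request:
carry_out([
  [-0.02,0,0,0,0,0],
  [-0.03,0,0,0,0,0],
  [-0.033,0,0,0,0,0],
  [0,0,0,0,0,0],
])

```text
t: 11.35
ee_pos: [458.5, -140.9, 72.0]
orientation: [1.824, 0.656, -1.806]
ft_force: [0.2, 0.5, -0.8]
width: 35.9
```

```bash
python3 - <<'E'
from h import *
plan((466,153.5,78,1.2,10))
E
```

```text
at [ 458.5 -140.9   72. ] yaw -50.0 w 35.9 F [ 0.2  0.5 -0.8] t 11.3 q [-0.32  0.42  2.04  0.    0.67  0.55]
[[-0.0006, -0.0221, -0.0195, -5.1, -0.0, -0.1], [-0.0006, -0.0202, -0.0214, -5.1, -0.0, -0.1], [-0.0006, -0.0182, -0.0231, -5.1, -0.0, -0.1], [-0.0006, -0.0161, -0.0246, -5.1, -0.0, -0.1], [-0.0006, -0.0138, -0.026, -5.1, -0.0, -0.1], [-0.0006, -0.0115, -0.0271, -5.1, -0.0, -0.1], [-0.0006, -0.009, -0.028, -5.1, -0.0, -0.1], [-0.0006, -0.0065, -0.0287, -5.1, -0.0, -0.1]]
[[-0.0006, -0.0039, -0.0292, -5.1, -0.0, -0.1], [-0.0006, -0.0013, -0.0294, -5.1, -0.0, -0.1]]
```

Request:
carry_out([
  [-0.001,-0.022,-0.0195,-5.1,0,0],
  [-0.001,-0.02,-0.0215,-5.1,0,0],
  [-0.001,-0.018,-0.023,-5.1,0,0],
  [-0.001,-0.016,-0.0245,-5.1,0,0],
  [-0.001,-0.014,-0.026,-5.1,0,0],
  [-0.001,-0.0115,-0.027,-5.1,0,0],
  [-0.001,-0.009,-0.028,-5.1,0,0],
  [-0.001,-0.0065,-0.0285,-5.1,0,0],
])

```text
t: 12.35
ee_pos: [457.9, 99.0, 70.9]
orientation: [1.311, 1.137, -1.314]
ft_force: [0.3, -0.0, -1.7]
width: 35.9
```

Request:
carry_out([
  [-0.001,-0.004,-0.029,-5.1,0,0],
  [-0.001,-0.001,-0.0295,-5.1,0,0],
  [0,0,0,0,0,0],
])

```text
t: 12.72
ee_pos: [456.2, 160.6, 68.9]
orientation: [1.171, 1.231, -1.181]
ft_force: [-0.5, -0.6, -2.4]
width: 35.9
```

```bash
python3 - <<'E'
from h import *
plan((466,153.5,75,1.2),(466,153.5,8,1.2,2))
E
```

```text
at [456.2 160.6  68.9] yaw 2.6 w 35.9 F [-0.5 -0.6 -2.4] t 12.7 q [ 0.32  0.44  2.02 -0.    0.69  0.27]
[[-0.0061, 0.0094, 0.0075, 1.4, 0.2, 0.3], [0.0335, 0.0, 0.0, 0.0, 0.0, 0.0], [0.0335, 0.0, 0.0, 0.0, 0.0, 0.0]]
```

Request:
carry_out([
  [0,0.0094,0.0075,1.4,0.2,0.3],
  [0.025,0,0,0,0,0],
  [0,0,0,0,0,0],
])

```text
t: 13.1
ee_pos: [466.2, 150.2, 41.9]
orientation: [1.198, 1.216, -1.2]
ft_force: [-1.3, -0.3, -2.5]
width: 35.5
```

```bash
python3 - <<'E'
from h import *
plan((466,153.5,3,1.2,2),(466,153.5,-1,1.2,1))
E
```

```text
at [466.2 150.2  41.9] yaw 0.8 w 35.5 F [-1.3 -0.3 -2.5] t 13.1 q [ 0.29  0.49  2.02 -0.    0.63  0.27]
[[0.0194, -0.0001, -0.0016, -0.2, 0.0, 0.0], [0.0194, -0.0001, -0.0016, -0.2, 0.0, 0.0], [0.004, 0.0, 0.0, 0.0, 0.0, 0.0]]
```

Request:
carry_out([
  [0.019,0,-0.0016,-0.2,0,0],
  [0.019,0,-0.0016,-0.2,0,0],
  [0,0,0,0,0,0],
])

```text
t: 13.48
ee_pos: [468.5, 150.9, 4.7]
orientation: [1.199, 1.215, -1.198]
ft_force: [0.3, -0.0, -0.6]
width: 35.6
```

Request:
carry_out([
  [0.0025,0,0,0,0,0],
  [0,0,0,0,0,0],
])

```text
t: 13.72
ee_pos: [469.7, 150.4, 3.5]
orientation: [1.202, 1.213, -1.198]
ft_force: [-0.5, 0.1, -2.0]
width: 36.0
```

Request:
carry_out([
  [0.0025,0,0,0,0,0],
  [0,0,0,0,0,0],
])

```text
t: 13.98
ee_pos: [470.4, 150.5, 1.8]
orientation: [1.203, 1.212, -1.197]
ft_force: [-0.0, -0.1, -2.0]
width: 35.6
```

Request:
carry_out([
  [0,-0.0045,-0.003,0,0,0],
  [0,0,0,0,0,0],
  [0.002,0,0,0,0,0],
  [0,0,0,0,0,0],
])

```text
t: 14.48
ee_pos: [465.4, 153.9, -0.1]
orientation: [1.203, 1.212, -1.196]
ft_force: [-1.3, 0.5, -1.2]
width: 35.8
```

Request:
carry_out([
  [0.003,0,0,0,0,0],
  [0,0,0,0,0,0],
])

```text
t: 14.72
ee_pos: [465.6, 153.9, -3.2]
orientation: [1.203, 1.212, -1.196]
ft_force: [-0.2, -0.5, 0.7]
width: 36.1
```

Request:
carry_out([
  [0,0,0,0,0,0],
  [0,0,0,0,0,0],
  [0,0,0,0,0,0],
  [0,0,0,0,0,0],
  [-0.02,0,0,0,0,0],
  [-0.04,0,0,0,0,0],
  [-0.04,0,0,0,0,0],
], grip=0.43)

```text
t: 15.6
ee_pos: [463.1, 153.1, 96.3]
orientation: [1.199, 1.215, -1.202]
ft_force: [0.7, -0.9, -0.2]
width: 50.0
```

```bash
python3 - <<'E'
from h import *
plan((594,-131,80,-50,9))
E
```

```text
at [463.1 153.1  96.3] yaw 0.7 w 50.0 F [ 0.7 -0.9 -0.2] t 15.6 q [ 0.3   0.39  2.   -0.    0.75  0.28]
[[0.0018, 0.0142, 0.0317, 5.6, 0.0, 0.0], [0.0018, 0.0172, 0.0302, 5.6, 0.0, 0.0], [0.0018, 0.0201, 0.0284, 5.6, 0.0, 0.0], [0.0018, 0.0228, 0.0262, 5.6, 0.0, 0.0], [0.0018, 0.0252, 0.0239, 5.6, 0.0, 0.0], [0.0018, 0.0275, 0.0213, 5.6, 0.0, 0.0], [0.0018, 0.0294, 0.0185, 5.6, 0.0, 0.0], [0.0018, 0.0311, 0.0155, 5.6, 0.0, 0.0]]
[[0.0018, 0.0325, 0.0124, 5.6, 0.0, 0.0]]
```

Request:
carry_out([
  [0.0,0.014,0.0315,5.6,0,0],
  [0.0,0.017,0.03,5.6,0,0],
  [0.002,0.02,0.0285,5.6,0,0],
  [0.002,0.023,0.026,5.6,0,0],
  [0.002,0.025,0.024,5.6,0,0],
  [0.002,0.0275,0.0215,5.6,0,0],
  [0.002,0.0295,0.0185,5.6,0,0],
  [0.002,0.031,0.0155,5.6,0,0],
], grip=0.3)

```text
t: 16.6
ee_pos: [582.5, -105.1, 88.9]
orientation: [1.769, 0.723, -1.756]
ft_force: [-0.3, 0.4, 0.4]
width: 61.4
```

Request:
carry_out([
  [0,0,0,0,0,0],
])

```text
t: 16.73
ee_pos: [583.2, -107.0, 88.7]
orientation: [1.771, 0.72, -1.758]
ft_force: [0.9, -0.3, 0.0]
width: 61.3
```

```bash
python3 - <<'E'
from h import *
plan((594,-131,40,-50))
snap('top')
im=np.load('/tmp/top.npz')['pixels']
a=cv2.resize(im[98:238,160:290],None,fx=4,fy=4,interpolation=cv2.INTER_CUBIC)
d=snap('scene'); s=np.array(d['pixels'],np.uint8)
b=cv2.resize(s[200:350,290:470],None,fx=1.55,fy=1.55,interpolation=cv2.INTER_CUBIC)
c=np.zeros((560,800,3),np.uint8); c[:560,:520]=a[:560]; c[:b.shape[0],520:520+b.shape[1]]=b[:, :280]
cv2.imwrite('pics/c5.png',c)
E
```

```text
at [ 583.2 -107.    88.7] yaw -45.5 w 61.3 F [ 0.9 -0.3  0. ] t 16.7 q [-0.2   0.52  1.78  0.    0.83  0.59]
[[0.0244, 0.0122, 0.0047, 2.3, -0.2, -0.1], [0.0244, 0.0125, 0.0041, 2.3, -0.2, -0.1]]
```

View pics/c5.png

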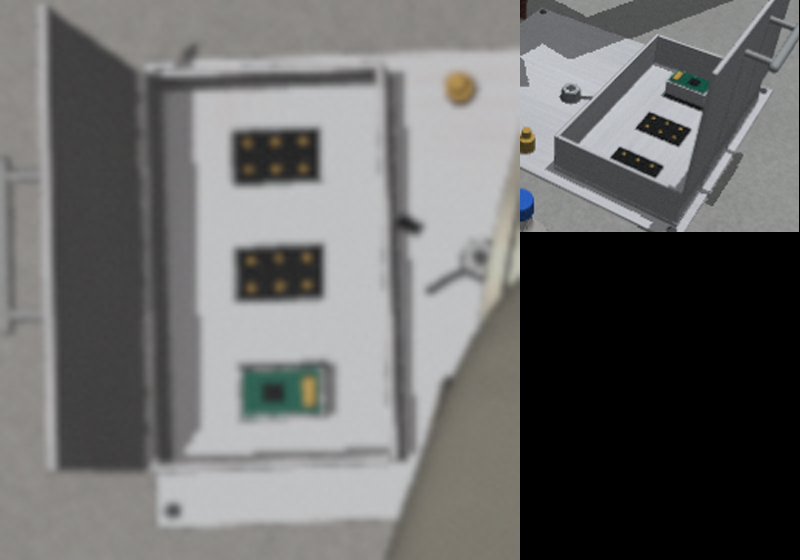

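```bash
python3 - <<'E'
from h import *
B=lambda p,z:w('top',unc(p,(160,98),4),z)
print(B([(282,391)],35), B([(241,366),(323,367),(324,414),(242,417)],35), B([(276,157),(280,272)],13))
E
```

```text
[[463.71413009 147.23029764  35.        ]] [[481.89522362 175.82399238  35.        ]
 [480.12100108 118.28410216  35.        ]
 [446.93635234 117.93908542  35.        ]
 [445.92806281 175.42153308  35.        ]] [[634.248671   153.92513802  13.        ]
 [550.67903445 151.76755697  13.        ]]
```

Request:
carry_out([
  [0.02,0.012,0.005,2.3,-0.2,-0.1],
  [0.02,0.013,0.004,2.3,-0.2,-0.1],
  [0,0,0,0,0,0],
  [0,0,0,0,0,0],
])

```text
t: 17.32
ee_pos: [591.1, -124.9, 48.6]
orientation: [1.809, 0.67, -1.814]
ft_force: [0.1, 0.3, -0.0]
width: 61.5
```

```bash
python3 - <<'E'
from h import *
plan((592,-132.5,15,-50,1),(592,-132.5,-6,-50,2))
E
```

```text
at [ 591.1 -124.9   48.6] yaw -49.5 w 61.5 F [ 0.1  0.3 -0. ] t 17.3 q [-0.23  0.6   1.76 -0.    0.79  0.64]
[[0.0336, 0.0065, 0.0042, 0.5, 0.1, 0.1], [0.0105, 0.0, 0.0, 0.0, 0.0, 0.0], [0.0105, 0.0, 0.0, 0.0, 0.0, 0.0]]
```

Request:
carry_out([
  [0.034,0.0065,0.0042,0.5,0.1,0],
  [0,0,0,0,0,0],
  [0.01,0,0,0,0,0],
  [0,0,0,0,0,0],
])

```text
t: 17.82
ee_pos: [593.7, -130.4, 8.2]
orientation: [1.816, 0.665, -1.811]
ft_force: [0.1, -0.2, -0.6]
width: 61.5
```

```bash
python3 - <<'E'
from h import *
plan((592,-132.5,-8,-50,2))
E
```

```text
at [ 593.7 -130.4    8.2] yaw -49.7 w 61.5 F [ 0.1 -0.2 -0.6] t 17.8 q [-0.24  0.67  1.76  0.    0.71  0.63]
[[0.0081, 0.0002, 0.0014, 0.1, -0.1, -0.0], [0.0081, 0.0003, 0.0014, 0.1, -0.1, -0.0]]
```

Request:
carry_out([
  [0.009,0.0,0.002,0.1,0,0],
  [0,0,0,0,0,0],
  [0.009,0,0.001,0.1,0,0],
  [0,0,0,0,0,0],
])

```text
t: 18.32
ee_pos: [592.1, -132.4, -9.6]
orientation: [1.82, 0.661, -1.811]
ft_force: [-0.8, 0.1, 0.2]
width: 61.8
```

Request:
carry_out([
  [0,0,0,0,0,0],
  [0,0,0,0,0,0],
  [0,0,0,0,0,0],
  [0,0,0,0,0,0],
  [0,0,0,0,0,0],
  [0,0,0,0,0,0],
], grip=1)

```text
t: 19.08
ee_pos: [592.4, -132.5, -9.6]
orientation: [1.82, 0.66, -1.81]
ft_force: [0.0, -1.1, -1.3]
width: 36.0
```

Request:
carry_out([
  [-0.02,0,0,0,0,0],
  [-0.03,0,0,0,0,0],
  [-0.035,0,0,0,0,0],
  [0,0,0,0,0,0],
])

```text
t: 19.58
ee_pos: [592.1, -132.5, 80.9]
orientation: [1.82, 0.66, -1.81]
ft_force: [0.4, -0.0, -1.2]
width: 35.3
```

```bash
python3 - <<'E'
from h import *
plan((550.5,152,78,1.2,10))
E
```

```text
at [ 592.1 -132.5   80.9] yaw -49.9 w 35.3 F [ 0.4 -0.  -1.2] t 19.6 q [-0.24  0.55  1.75  0.    0.83  0.63]
[[0.0003, -0.0244, -0.0151, -5.1, -0.0, -0.0], [0.0003, -0.023, -0.0173, -5.1, -0.0, -0.0], [0.0003, -0.0214, -0.0192, -5.1, -0.0, -0.0], [0.0003, -0.0196, -0.0211, -5.1, -0.0, -0.0], [0.0003, -0.0176, -0.0227, -5.1, -0.0, -0.0], [0.0003, -0.0155, -0.0242, -5.1, -0.0, -0.0], [0.0003, -0.0133, -0.0255, -5.1, -0.0, -0.0], [0.0003, -0.011, -0.0266, -5.1, -0.0, -0.0]]
[[0.0003, -0.0086, -0.0274, -5.1, -0.0, -0.0], [0.0003, -0.0061, -0.0281, -5.1, -0.0, -0.0]]
```

Request:
carry_out([
  [0,-0.0245,-0.015,-5.1,0,0],
  [0,-0.023,-0.0175,-5.1,0,0],
  [0,-0.0215,-0.019,-5.1,0,0],
  [0,-0.0195,-0.021,-5.1,0,0],
  [0,-0.0175,-0.0225,-5.1,0,0],
  [0,-0.0155,-0.024,-5.1,0,0],
  [0,-0.0135,-0.0255,-5.1,0,0],
  [0,-0.011,-0.0265,-5.1,0,0],
])

```text
t: 20.58
ee_pos: [551.7, 99.0, 77.6]
orientation: [1.311, 1.139, -1.311]
ft_force: [0.0, 0.5, -1.6]
width: 36.0
```

Request:
carry_out([
  [0,-0.0085,-0.0275,-5.1,0,0],
  [0,-0.006,-0.024,-4.5,0,0],
  [0,0,0,0,0,0],
  [0,0,0,0,0,0],
])

```text
t: 21.08
ee_pos: [539.2, 154.1, 75.5]
orientation: [1.18, 1.227, -1.187]
ft_force: [0.5, -0.6, -1.0]
width: 35.8
```

```bash
python3 - <<'E'
from h import *
plan((550.5,152,78,1.2),(550.5,152,40,1.2,1))
E
```

```text
at [539.2 154.1  75.5] yaw 2.0 w 35.8 F [ 0.5 -0.6 -1. ] t 21.1 q [ 0.26  0.51  1.85 -0.    0.79  0.22]
[[-0.0026, 0.0112, 0.0025, 0.8, 0.1, 0.2], [0.038, 0.0, 0.0, 0.0, 0.0, 0.0]]
```

Request:
carry_out([
  [0,0.011,0.0025,0.8,0.1,0.2],
  [0.03,0,0,0,0,0],
  [0.03,0,0,0,0,0],
  [0,0,0,0,0,0],
  [0,0,0,0,0,0],
])

```text
t: 21.7
ee_pos: [555.8, 148.0, 15.4]
orientation: [1.204, 1.211, -1.197]
ft_force: [-0.7, 0.1, -0.8]
width: 35.9
```

```bash
python3 - <<'E'
from h import *
plan((550.5,152,3,1.2,1))
E
```

```text
at [555.8 148.   15.4] yaw 0.6 w 35.9 F [-0.7  0.1 -0.8] t 21.7 q [ 0.24  0.62  1.84 -0.    0.68  0.23]
[[0.0124, -0.0053, -0.004, -0.6, -0.0, -0.3]]
```

Request:
carry_out([
  [0.01,-0.0053,-0.004,-0.6,0,-0.3],
  [0,0,0,0,0,0],
  [0.002,0,0,0,0,0],
  [0,0,0,0,0,0],
])

```text
t: 22.2
ee_pos: [552.0, 152.5, 5.2]
orientation: [1.196, 1.218, -1.19]
ft_force: [0.6, 1.0, -0.1]
width: 35.8
```

Request:
carry_out([
  [0.002,0,0,0,0,0],
  [0,0,0,0,0,0],
])

```text
t: 22.45
ee_pos: [552.2, 152.6, 3.3]
orientation: [1.196, 1.218, -1.19]
ft_force: [0.3, -0.3, -2.3]
width: 35.4
```

Request:
carry_out([
  [0.002,0,0,0,0,0],
  [0,0,0,0,0,0],
])

```text
t: 22.7
ee_pos: [552.2, 152.6, 1.2]
orientation: [1.196, 1.218, -1.19]
ft_force: [-0.7, 0.5, -1.5]
width: 35.6
```

Request:
carry_out([
  [0.0015,-0.001,0,0,0,0],
  [0,0,0,0,0,0],
])

```text
t: 22.95
ee_pos: [551.2, 152.6, -0.5]
orientation: [1.196, 1.218, -1.19]
ft_force: [0.0, -0.2, -1.8]
width: 35.7
```

Request:
carry_out([
  [0.0015,0,0,0,0,0],
  [0,0,0,0,0,0],
])

```text
t: 23.2
ee_pos: [551.5, 152.6, -0.3]
orientation: [1.197, 1.218, -1.19]
ft_force: [0.3, -0.3, -1.1]
width: 35.8
```

Request:
carry_out([
  [0,0,0,0,0,0],
  [0,0,0,0,0,0],
  [0,0,0,0,0,0],
  [0,0,0,0,0,0],
  [-0.02,0,0,0,0,0],
  [-0.04,0,0,0,0,0],
  [-0.05,0,0,0,0,0],
  [-0.05,0,0,0,0,0],
], grip=0.43)

```text
t: 24.2
ee_pos: [548.7, 151.8, 163.8]
orientation: [1.193, 1.221, -1.195]
ft_force: [0.2, 0.9, -0.8]
width: 50.1
```

Request:
carry_out([
  [-0.05,0,0,0,0,0],
  [-0.055,0,0,0,0,0],
  [-0.03,0,0,0,0,0],
  [0,0,0,0,0,0],
], grip=1)

```text
t: 24.7
ee_pos: [549.6, 151.9, 313.9]
orientation: [1.201, 1.214, -1.183]
ft_force: [-0.1, 0.0, 0.3]
width: 13.3
```

```bash
python3 - <<'E'
from h import *
plan((470,310,285,1.2),(470,305,183,1.2,3))
E
```

```text
at [549.6 151.9 313.9] yaw 1.2 w 13.3 F [-0.1  0.   0.3] t 24.7 q [0.25 0.23 1.65 0.   1.26 0.23]
[[0.0071, -0.0191, -0.0399, 0.0, -0.1, -0.2], [0.0072, -0.0191, -0.0399, 0.0, -0.1, -0.2], [0.0072, -0.0191, -0.0399, 0.0, -0.1, -0.2], [0.0072, -0.0191, -0.0399, 0.0, -0.1, -0.2], [0.034, -0.0, 0.0017, 0.0, 0.0, 0.0], [0.034, -0.0, 0.0017, 0.0, 0.0, 0.0], [0.034, -0.0, 0.0017, 0.0, 0.0, 0.0]]
```

Request:
carry_out([
  [0,-0.019,-0.04,0,-0.1,-0.2],
  [0.005,-0.019,-0.04,0,-0.1,-0.2],
  [0.008,-0.019,-0.04,0,-0.1,-0.2],
  [0.008,-0.019,-0.04,0,-0.1,-0.2],
  [0,0,0,0,0,0],
  [0,0,0,0,0,0],
])

```text
t: 25.45
ee_pos: [464.3, 311.3, 286.7]
orientation: [1.184, 1.219, -1.206]
ft_force: [0.5, -0.2, 0.7]
width: 0.6
```

```bash
python3 - <<'E'
from h import *
plan((470,302,183,1.2,3))
E
```

```text
at [464.3 311.3 286.7] yaw 1.1 w 0.6 F [ 0.5 -0.2  0.7] t 25.4 q [ 0.57  0.24  1.68 -0.    1.23  0.55]
[[0.0346, 0.0022, 0.0028, -0.0, 0.2, 0.2], [0.0346, 0.0021, 0.0029, -0.0, 0.2, 0.2], [0.0346, 0.002, 0.003, -0.0, 0.2, 0.2]]
```

Request:
carry_out([
  [0.035,0.002,0.003,0,0.2,0.2],
  [0.035,0.002,0.003,0,0.2,0.2],
  [0.035,0.002,0.003,0,0.2,0.2],
  [0,0,0,0,0,0],
])

```text
t: 25.95
ee_pos: [472.3, 297.3, 179.6]
orientation: [1.201, 1.216, -1.195]
ft_force: [-0.1, -0.7, 0.3]
width: 0.7
```

```bash
cat > lid.py <<'E'
from h import *
def lidpath(th0,th1,n,yh=230,r=150,x=470,h=10,zb=17,first=1):
    W=[]
    for th in np.linspace(th0,th1,n):
        y=yh-r*np.cos(th)+6*np.sin(th)+h; z=59+r*np.sin(th)+6*np.cos(th)-zb
        W.append((x,y,z,1.2,1))
    return W
E
python3 - <<'E'
from lid import *
W=lidpath(1.7,1.0,7)
print([tuple(round(v) for v in a) for a in W])
plan((470,280,183,1.2,1),*W)
E
```

```text
[(470, 265, 190, 1, 1), (470, 248, 192, 1, 1), (470, 230, 192, 1, 1), (470, 213, 190, 1, 1), (470, 196, 186, 1, 1), (470, 180, 179, 1, 1), (470, 164, 171, 1, 1)]
at [472.3 297.3 179.6] yaw 0.8 w 0.7 F [-0.1 -0.7  0.3] t 25.9 q [0.54 0.35 1.8  0.   0.98 0.53]
[[-0.0034, -0.0026, 0.0173, -0.4, -0.1, -0.1], [-0.007, -0.0003, 0.0147, 0.0, 0.0, 0.0], [-0.0019, -0.0004, 0.0174, 0.0, 0.0, 0.0], [0.0001, -0.0004, 0.0175, 0.0, 0.0, 0.0], [0.0021, -0.0004, 0.0174, 0.0, 0.0, 0.0], [0.0041, -0.0004, 0.017, 0.0, 0.0, 0.0], [0.0061, -0.0003, 0.0164, 0.0, 0.0, 0.0], [0.008, -0.0003, 0.0156, 0.0, 0.0, 0.0]]
```

Request:
carry_out([
  [-0.003,-0.002,0.017,-0.4,0,0],
  [-0.003,0,0.0145,0,0,0],
  [-0.001,0,0.0175,0,0,0],
  [0,0,0.0175,0,0,0],
  [0.002,0,0.0175,0,0,0],
  [0.004,0,0.017,0,0,0],
])

```text
t: 26.7
ee_pos: [475.3, 190.7, 185.7]
orientation: [1.204, 1.216, -1.183]
ft_force: [-0.6, 1.5, -1.8]
width: 0.4
```

```bash
python3 - <<'E'
from lid import *
plan(*lidpath(1.05,0.3,7))
snap('scene','s6.png',(270,150,510,350),3)
E
```

```text
at [475.3 190.7 185.7] yaw 1.2 w 0.4 F [-0.6  1.5 -1.8] t 26.7 q [0.36 0.27 1.9  0.   0.96 0.33]
[[0.0104, -0.0059, 0.0201, 0.0, -0.4, -0.6], [0.0097, -0.0003, 0.016, 0.0, 0.0, 0.0], [0.0116, -0.0003, 0.0147, 0.0, 0.0, 0.0], [0.0134, -0.0003, 0.0132, 0.0, 0.0, 0.0], [0.0149, -0.0002, 0.0114, 0.0, 0.0, 0.0], [0.0162, -0.0002, 0.0094, 0.0, 0.0, 0.0], [0.0173, -0.0002, 0.0073, 0.0, 0.0, 0.0]]
```

View pics/s6.png

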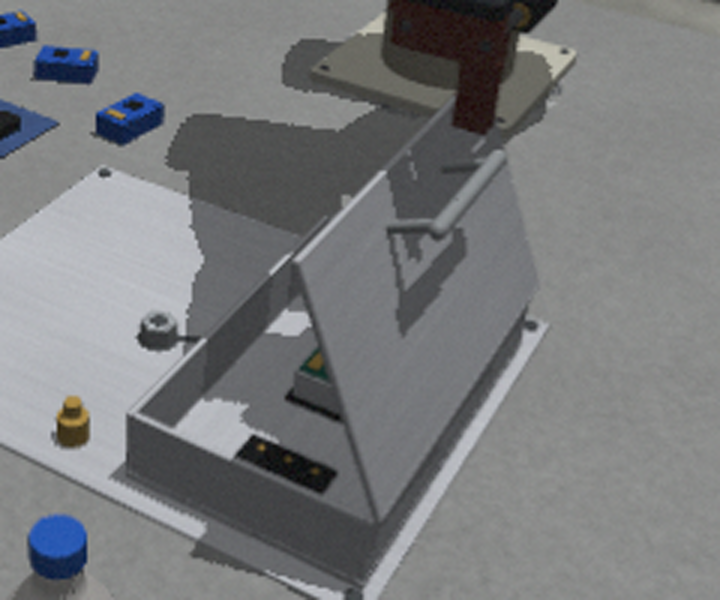

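Request:
carry_out([
  [0.0105,-0.005,0.018,0,-0.4,-0.6],
  [0.01,0,0.016,0,0,0],
  [0.0115,0,0.0145,0,0,0],
  [0.0135,0,0.013,0,0,0],
  [0.015,0,0.0115,0,0,0],
  [0.016,0,0.0095,0,0,0],
])

```text
t: 27.5
ee_pos: [471.2, 100.2, 103.3]
orientation: [1.191, 1.219, -1.196]
ft_force: [0.5, 0.9, 0.8]
width: 0.6
```

```bash
python3 - <<'E'
from lid import *
plan(*lidpath(0.3,0.0,3))
E
```

```text
at [471.2 100.2 103.3] yaw 1.2 w 0.6 F [0.5 0.9 0.8] t 27.5 q [ 0.19  0.37  2.01 -0.    0.76  0.17]
[[0.0113, -0.0012, 0.0017, 0.0, 0.1, 0.1], [0.0217, -0.0001, 0.0059, 0.0, 0.0, 0.0], [0.0223, -0.0001, 0.0026, 0.0, 0.0, 0.0]]
```

Request:
carry_out([
  [0.015,-0.001,0.002,0,0,0],
  [0.015,0,0.003,0,0,0],
  [0.013,0,0.002,0,0,0],
  [0,0,0,0,0,0],
])

```text
t: 28.0
ee_pos: [468.6, 90.2, 55.3]
orientation: [1.188, 1.22, -1.201]
ft_force: [0.0, -0.0, -0.6]
width: 0.4
```

Request:
carry_out([
  [0.005,0,0,0,0,0],
  [0.003,0,0,0,0,0],
])

```text
t: 28.25
ee_pos: [469.0, 90.3, 47.3]
orientation: [1.188, 1.22, -1.2]
ft_force: [0.3, -0.6, 1.0]
width: 0.5
```

Request:
carry_out([
  [0.003,0,0,0,0,0],
  [0.003,0,0,0,0,0],
])

```text
t: 28.5
ee_pos: [469.2, 90.4, 44.9]
orientation: [1.188, 1.22, -1.199]
ft_force: [-16.4, -4.4, 64.2]
width: 0.4
```

Request:
carry_out([
  [-0.02,0,0,0,0,0],
  [-0.05,0,0,0,0,0],
  [-0.05,0,0,0,0,0],
  [-0.05,0,0,0,0,0],
  [0,0,0,0,0,0],
])

```text
t: 29.12
ee_pos: [470.8, 91.9, 222.0]
orientation: [1.189, 1.218, -1.195]
ft_force: [-0.5, 0.8, 0.0]
width: 0.5
```

```bash
python3 - <<'E'
from h import *
plan()
snap('top'); im=np.load('/tmp/top.npz')['pixels']
a=cv2.resize(im[98:238,330:425],None,fx=4,fy=4,interpolation=cv2.INTER_CUBIC)
s=np.array(snap('scene')['pixels'],np.uint8)
b=cv2.resize(s[180:340,250:450],None,fx=2,fy=2,interpolation=cv2.INTER_CUBIC)
c=np.zeros((560,790,3),np.uint8); c[:560,:380]=a; c[:320,390:790]=b
cv2.imwrite('pics/c7.png',c)
E
```

```text
at [470.8  91.9 222. ] yaw 1.3 w 0.5 F [-0.5  0.8  0. ] t 29.1 q [ 0.17  0.18  1.92 -0.    1.04  0.15]
```

View pics/c7.png

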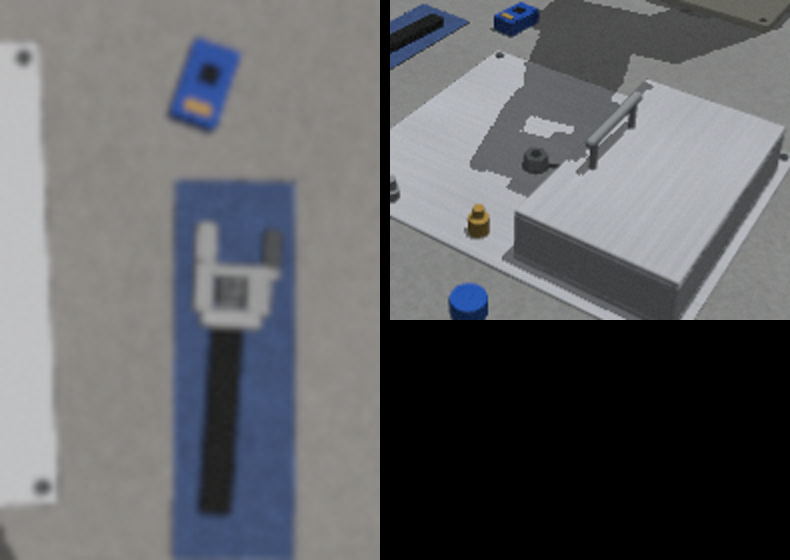

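```bash
python3 - <<'E'
from h import *
plan((487.5,-298,60,-95.2,12))
E
```

```text
at [468.1  91.4 218.4] yaw 1.3 w 0.6 F [0.2 0.2 0. ] t 29.2 q [ 0.17  0.19  1.93 -0.    1.04  0.15]
[[0.0133, 0.001, 0.0324, 8.0, 0.1, 0.0], [0.0133, 0.0055, 0.032, 8.0, 0.1, 0.0], [0.0133, 0.0099, 0.0309, 8.0, 0.1, 0.0], [0.0133, 0.0142, 0.0292, 8.0, 0.1, 0.0], [0.0132, 0.0181, 0.027, 8.0, 0.1, 0.0], [0.0132, 0.0217, 0.0242, 8.0, 0.1, 0.0], [0.0132, 0.0249, 0.0209, 8.0, 0.1, 0.0], [0.0132, 0.0275, 0.0172, 8.0, 0.1, 0.0]]
[[0.0132, 0.0297, 0.0132, 8.0, 0.1, 0.0], [0.0132, 0.0312, 0.009, 8.0, 0.1, 0.0], [0.0132, 0.0322, 0.0045, 8.0, 0.1, 0.0], [0.0132, 0.0325, -0.0, 8.0, 0.1, 0.0]]
```

Request:
carry_out([
  [0.005,0.001,0.0325,8,0,0],
  [0.01,0.0055,0.032,8,0,0],
  [0.013,0.01,0.031,8,0,0],
  [0.013,0.014,0.029,8,0,0],
  [0.013,0.018,0.027,8,0,0],
  [0.013,0.0215,0.024,8,0,0],
  [0.013,0.025,0.021,8,0,0],
  [0.013,0.0275,0.017,8,0,0],
], grip=0.4)

```text
t: 30.22
ee_pos: [466.9, -171.9, 108.6]
orientation: [1.944, 0.455, -2.01]
ft_force: [0.5, 0.1, -0.1]
width: 52.5
```

Request:
carry_out([
  [0.013,0.0295,0.013,8,0,0],
  [0.013,0.031,0.009,8,0,0],
  [0.013,0.028,0.0045,8,0,0],
  [0.013,0.02,0,3,0,0],
  [0,0,0,0,0,0],
])

```text
t: 30.85
ee_pos: [458.5, -285.6, 43.8]
orientation: [-2.14, 0.038, 2.25]
ft_force: [0.3, 0.2, 0.3]
width: 52.3
```

```bash
python3 - <<'E'
from h import *
plan((487.5,-298,30,-95.2),(487.5,-298,10,-95.2,1))
E
```

```text
at [ 458.5 -285.6   43.8] yaw -92.5 w 52.3 F [0.3 0.2 0.3] t 30.9 q [-0.57  0.56  1.87 -0.03  0.76  1.07]
[[0.0122, 0.0113, -0.0301, 2.7, 2.9, 0.4], [0.02, 0.0, 0.0, 0.0, 0.0, 0.0]]
```

Request:
carry_out([
  [0,0.0115,-0.03,2.7,2.9,0.4],
  [0,0,0,0,0,0],
  [0,0,0,0,0,0],
])

```text
t: 31.22
ee_pos: [490.6, -297.2, 42.3]
orientation: [-2.181, 0.097, 2.172]
ft_force: [-0.4, -0.2, -0.0]
width: 53.0
```

```bash
python3 - <<'E'
from h import *
plan((487.5,-298,10,-95.2,2))
E
```

```text
at [ 490.6 -297.2   42.3] yaw -95.1 w 53.0 F [-0.4 -0.2 -0. ] t 31.2 q [-0.57  0.58  1.84  0.    0.73  1.09]
[[0.0162, 0.0005, 0.0016, 0.1, -0.1, -0.0], [0.0162, 0.0005, 0.0016, 0.1, -0.1, -0.0]]
```

Request:
carry_out([
  [0.016,0.0005,0.0015,0,0,0],
  [0.016,0.0005,0.0015,0,0,0],
  [0.01,0,0,0,0,0],
  [0.008,0,0,0,0,0],
  [0,0,0,0,0,0],
])

```text
t: 31.85
ee_pos: [486.8, -296.8, -11.5]
orientation: [-2.18, 0.094, 2.174]
ft_force: [-0.1, 0.4, -0.2]
width: 52.5
```

Request:
carry_out([
  [0.002,0,0,0,0,0],
  [0.001,0,0,0,0,0],
])

```text
t: 32.1
ee_pos: [487.2, -297.1, -14.2]
orientation: [-2.181, 0.095, 2.173]
ft_force: [0.7, 0.3, -0.1]
width: 52.9
```

Request:
carry_out([
  [0.001,0,0,0,0,0],
  [0.001,0,0,0,0,0],
])

```text
t: 32.35
ee_pos: [487.6, -297.3, -15.8]
orientation: [-2.183, 0.096, 2.173]
ft_force: [0.2, 0.3, 0.2]
width: 52.3
```

Request:
carry_out([
  [0.001,0,0,0,0,0],
])

```text
t: 32.48
ee_pos: [487.7, -297.4, -16.7]
orientation: [-2.183, 0.096, 2.172]
ft_force: [-1.5, 0.9, 6.2]
width: 52.7
```

Request:
carry_out([
  [-0.003,0,0,0,0,0],
  [0,0,0,0,0,0],
])

```text
t: 32.72
ee_pos: [487.8, -297.4, -13.5]
orientation: [-2.183, 0.096, 2.172]
ft_force: [-0.2, 0.4, -0.4]
width: 52.6
```

Request:
carry_out([
  [0,0,0,0,0,0],
  [0,0,0,0,0,0],
  [0,0,0,0,0,0],
  [0,0,0,0,0,0],
  [0,0,0,0,0,0],
  [0,0,0,0,0,0],
], grip=1)

```text
t: 33.48
ee_pos: [487.8, -297.5, -13.4]
orientation: [-2.183, 0.096, 2.172]
ft_force: [-0.7, -0.0, 0.5]
width: 23.6
```

```bash
python3 - <<'E'
from h import *
plan()
E
```

```text
at [ 487.8 -297.5  -13.4] yaw -95.0 w 23.6 F [-0.7 -0.   0.5] t 33.5 q [-0.57  0.67  1.85  0.    0.62  1.09]
```

Request:
carry_out([
  [-0.015,0,0,0,0,0],
  [-0.025,0,0,0,0,0],
  [-0.025,0,0,0,0,0],
  [0,0,0,0,0,0],
])

```text
t: 33.98
ee_pos: [486.1, -296.4, 54.0]
orientation: [-2.179, 0.094, 2.175]
ft_force: [-1.2, 0.3, -3.6]
width: 23.9
```

```bash
python3 - <<'E'
from h import *
plan((589.2,-64.3,50,27.8,16))
E
```

```text
at [ 486.1 -296.4   54. ] yaw -95.0 w 23.9 F [-1.2  0.3 -3.6] t 34.0 q [-0.57  0.55  1.84  0.    0.75  1.09]
[[0.0003, -0.015, -0.0052, -7.7, -0.0, -0.0], [0.0003, -0.0142, -0.0071, -7.7, -0.0, -0.0], [0.0003, -0.0131, -0.009, -7.7, -0.0, -0.0], [0.0003, -0.0118, -0.0106, -7.7, -0.0, -0.0], [0.0003, -0.0103, -0.0121, -7.7, -0.0, -0.0], [0.0003, -0.0086, -0.0134, -7.7, -0.0, -0.0], [0.0003, -0.0067, -0.0144, -7.7, -0.0, -0.0], [0.0003, -0.0047, -0.0152, -7.7, -0.0, -0.0]]
[[0.0003, -0.0027, -0.0156, -7.7, -0.0, -0.0], [0.0003, -0.0005, -0.0159, -7.7, -0.0, -0.0], [0.0003, 0.0016, -0.0158, -7.7, -0.0, -0.0], [0.0003, 0.0037, -0.0154, -7.7, -0.0, -0.0], [0.0003, 0.0057, -0.0148, -7.7, -0.0, -0.0], [0.0003, 0.0076, -0.0139, -7.7, -0.0, -0.0], [0.0003, 0.0094, -0.0128, -7.7, -0.0, -0.0], [0.0002, 0.011, -0.0114, -7.7, -0.0, -0.0]]
```

Request:
carry_out([
  [0,-0.015,-0.005,-7.7,0,0],
  [0,-0.014,-0.007,-7.7,0,0],
  [0,-0.013,-0.009,-7.7,0,0],
  [0,-0.012,-0.0105,-7.7,0,0],
  [0,-0.0105,-0.012,-7.7,0,0],
  [0,-0.0085,-0.0135,-7.7,0,0],
  [0,-0.0065,-0.0145,-7.7,0,0],
  [0,-0.0045,-0.015,-7.7,0,0],
])

```text
t: 34.98
ee_pos: [531.1, -174.7, 47.8]
orientation: [1.599, 0.906, -1.608]
ft_force: [0.5, 0.7, -3.5]
width: 23.9
```

Request:
carry_out([
  [0,-0.0025,-0.0155,-7.7,0,0],
  [0,-0.0005,-0.016,-7.7,0,0],
  [0,0.0015,-0.016,-7.7,0,0],
  [0,0.0035,-0.0155,-7.7,0,0],
  [0,0.0055,-0.015,-7.7,0,0],
  [0,0.0075,-0.014,-7.7,0,0],
  [0,0,0,0,0,0],
])

```text
t: 35.85
ee_pos: [560.5, -80.1, 41.2]
orientation: [0.995, 1.351, -1.004]
ft_force: [-0.5, -0.4, -4.2]
width: 23.7
```

```bash
python3 - <<'E'
from h import *
plan((589.2,-64.3,45,27.8))
E
```

```text
at [560.5 -80.1  41.2] yaw 16.3 w 23.7 F [-0.5 -0.4 -4.2] t 35.9 q [-0.17  0.58  1.84  0.01  0.75 -0.45]
[[-0.0021, 0.0159, -0.0036, -5.7, -0.4, 0.4], [-0.002, 0.0162, -0.002, -5.7, -0.4, 0.4]]
```

Request:
carry_out([
  [-0.005,0.016,-0.0035,-5.7,-0.4,0.4],
  [-0.003,0.016,-0.002,-5.7,-0.4,0.4],
  [0,0,0,0,0,0],
  [0,0,0,0,0,0],
])

```text
t: 36.35
ee_pos: [586.1, -66.0, 46.4]
orientation: [0.849, 1.403, -0.855]
ft_force: [0.3, -0.4, -4.2]
width: 23.6
```

```bash
python3 - <<'E'
from h import *
plan((589.2,-64.3,30,27.8,1))
s=np.array(snap('scene')['pixels'],np.uint8); snap('top')
save(s,'s8.png',(245,180,375,270),6)
t=np.load('/tmp/top.npz')['pixels']; save(t,'t8.png',(255,130,345,210),6)
E
```

```text
at [586.1 -66.   46.4] yaw 27.3 w 23.6 F [ 0.3 -0.4 -4.2] t 36.4 q [-0.13  0.59  1.79 -0.    0.77 -0.61]
[[0.0164, 0.0036, -0.0001, -0.5, -0.1, 0.3]]
```

View pics/s8.png

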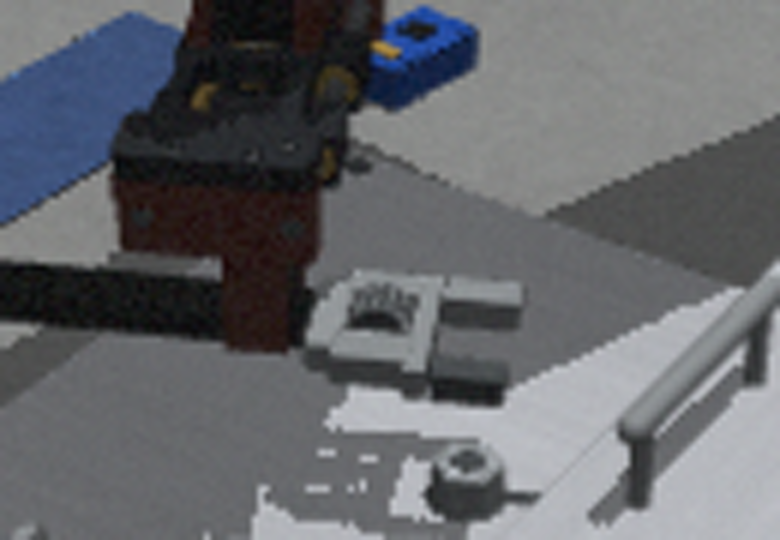

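```bash
python3 - <<'E'
from h import *
np.set_printoptions(precision=1,suppress=True)
a=np.radians(117.3); d=np.array([np.cos(a),np.sin(a)]); y=np.array([-d[1],d[0]])
o=np.array([586.1,-66])+77.7*d; print('origin',o)
def P(x,yy,z): q=o+x*d+yy*y; return [q[0]+3,q[1]+4,z]
pts=[P(12,12,77),P(12,27,77),P(12,-22.4,77),P(-38,0,83)]
print((pr('scene',pts)+.5-[245,180])*6)
# inverse: estimate from pixels
q=w('scene',unc([(521,303),(523,284),(508,362),(383,290)],(245,180),6),[77,77,77,83])
print(q)
for v in q: r=v[:2]-[3,4]-o; print('wrench xy', r@d, r@y)
q=w('scene',unc([(468,462)],(245,180),6),20); r=q[0][:2]-o; print('nut',q,'wrt wrench', (r-[3,4])@d,(r-[3,4])@y)
p=w('scene',unc([(538,496)],(245,180),6),5); print(p,np.degrees(np.arctan2(*(p-q)[0][[1,0]])))
E
```

```text
origin [550.5   3. ]
[[513.5 304. ]
 [517.4 281.5]
 [504.2 358. ]
 [373.  297.1]]
[[535.3  14.4  77. ]
 [524.3   8.3  77. ]
 [569.3  30.7  77. ]
 [565.2 -26.1  83. ]]
wrench xy 14.864884041952216 12.748884846181696
wrench xy 14.435899382714787 25.321355895256275
wrench xy 13.76958756122199 -24.92018149002601
wrench xy -34.851872872155205 4.798616622848927
nut [[562.6  11.1  20. ]] wrt wrench -0.5867273193048232 -9.977933367975842
[[548.1  33.2   5. ]] 123.25823038546918
```

View pics/t8.png

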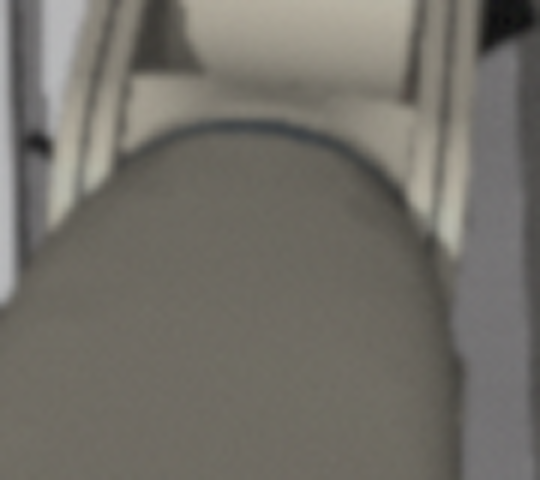

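Request:
carry_out([
  [0.016,0.0035,0.001,-0.7,0,0.3],
  [0.01,0,0,0,0,0],
  [0.01,0,0,0,0,0],
  [0,0,0,0,0,0],
])

```text
t: 36.95
ee_pos: [588.5, -65.8, 6.9]
orientation: [0.844, 1.405, -0.843]
ft_force: [-0.7, 0.4, -3.8]
width: 23.8
```

```bash
python3 - <<'E'
from h import *
plan((589.7,-65.3,5,28.2,1))
E
```

```text
at [588.5 -65.8   6.9] yaw 27.9 w 23.8 F [-0.7  0.4 -3.8] t 37.0 q [-0.13  0.65  1.79  0.    0.7  -0.62]
[[0.0019, 0.0013, 0.0002, -0.3, -0.2, 0.1]]
```

Request:
carry_out([
  [0.002,0.0013,0,-0.3,0,0],
  [0.002,0,0,0,0,0],
  [0,0,0,0,0,0],
])

```text
t: 37.33
ee_pos: [590.2, -65.1, 3.0]
orientation: [0.84, 1.406, -0.839]
ft_force: [0.5, 0.0, -3.7]
width: 24.1
```

Request:
carry_out([
  [0.002,0,0,0,0,0],
  [0.002,0,0,0,0,0],
])

```text
t: 37.58
ee_pos: [590.6, -65.1, -0.6]
orientation: [0.84, 1.405, -0.838]
ft_force: [-0.7, 0.6, -3.9]
width: 23.8
```

Request:
carry_out([
  [0.003,0,0,0,0,0],
  [0.003,0,0,0,0,0],
])

```text
t: 37.83
ee_pos: [590.7, -65.1, -6.9]
orientation: [0.84, 1.405, -0.838]
ft_force: [-0.8, 0.9, -4.0]
width: 23.8
```

Request:
carry_out([
  [0.002,0,0,0,0,0],
  [0.001,0,0,0,0,0],
])

```text
t: 38.08
ee_pos: [590.5, -65.1, -10.4]
orientation: [0.84, 1.405, -0.838]
ft_force: [-0.4, -0.2, -3.5]
width: 23.8
```

Request:
carry_out([
  [0.001,0,0,0,0,0],
  [0,0,0,0,0,0],
])

```text
t: 38.33
ee_pos: [590.5, -65.1, -11.6]
orientation: [0.84, 1.406, -0.838]
ft_force: [-1.1, 1.0, -3.3]
width: 23.6
```

Request:
carry_out([
  [0.001,0,0,0,0,0],
  [0,0,0,0,0,0],
])

```text
t: 38.58
ee_pos: [590.7, -65.1, -12.3]
orientation: [0.84, 1.405, -0.838]
ft_force: [-0.4, 0.3, -2.8]
width: 23.8
```

Request:
carry_out([
  [0,0,0,0,0,0],
  [0,0,0,0,0,0],
  [0,0,0,0,0,0],
  [0,0,0,0,0,0],
], grip=0.5)

```text
t: 39.08
ee_pos: [592.0, -65.3, -11.3]
orientation: [0.841, 1.403, -0.837]
ft_force: [0.3, 0.6, 1.5]
width: 44.1
```

Request:
carry_out([
  [-0.01,0,0,0,0,0],
  [-0.02,0,0,0,0,0],
  [-0.015,0,0,0,0,0],
  [0,0,0,0,0,0],
])

```text
t: 39.58
ee_pos: [592.9, -65.5, 38.1]
orientation: [0.841, 1.401, -0.836]
ft_force: [-0.9, -0.2, -0.6]
width: 44.1
```

Request:
carry_out([
  [0,0,0,0,0,0],
  [0,0,0,0,0,0],
  [0,0,0,0,0,0],
  [0,0,0,0,0,0],
  [0,0,0,0,0,0],
  [0,0,0,0,0,0],
], grip=1)

```text
t: 40.33
ee_pos: [591.8, -65.3, 36.9]
orientation: [0.841, 1.403, -0.837]
ft_force: [-0.1, 0.2, -0.3]
width: 0.3
```

```bash
python3 - <<'E'
from h import *
plan((576,-37.6,20,28.1,2))
s=np.array(snap('scene')['pixels'],np.uint8); cv2.imwrite('/tmp/s9.png',s)
E
```

```text
at [591.8 -65.3  36.9] yaw 28.2 w 0.3 F [-0.1  0.2 -0.3] t 40.3 q [-0.13  0.61  1.78  0.    0.75 -0.63]
[[0.0085, -0.0004, -0.016, 0.1, -0.0, -0.1], [0.0085, -0.0004, -0.016, 0.1, -0.0, -0.1]]
```

Request:
carry_out([
  [0.008,0,-0.016,0,0,0],
  [0.008,0,-0.016,0,0,0],
  [0.006,0,0,0,0,0],
  [0,0,0,0,0,0],
])

```text
t: 40.88
ee_pos: [574.6, -34.4, 12.9]
orientation: [0.84, 1.404, -0.837]
ft_force: [-0.6, -0.5, 0.7]
width: 0.5
```

```bash
python3 - <<'E'
from h import *
plan((576,-37.6,9,28.1,1))
E
```

```text
at [574.6 -34.4  12.9] yaw 28.3 w 0.5 F [-0.6 -0.5  0.7] t 40.9 q [-0.08  0.63  1.83  0.    0.68 -0.58]
[[0.0039, -0.0003, 0.0035, 0.2, -0.1, -0.0]]
```

Request:
carry_out([
  [0.004,0,0.0035,0.2,0,0],
  [0.002,0,0,0,0,0],
  [0,0,0,0,0,0],
])

```text
t: 41.25
ee_pos: [577.1, -38.2, 6.7]
orientation: [0.843, 1.402, -0.84]
ft_force: [0.6, 0.2, -0.6]
width: 0.3
```

Request:
carry_out([
  [0.001,0,0,0,0,0],
])

```text
t: 41.38
ee_pos: [577.4, -38.4, 5.8]
orientation: [0.843, 1.402, -0.84]
ft_force: [-0.4, -0.2, -1.2]
width: 0.6
```

Request:
carry_out([
  [0.001,0,0,0,0,0],
])

```text
t: 41.5
ee_pos: [577.5, -38.5, 4.8]
orientation: [0.843, 1.401, -0.84]
ft_force: [-0.1, -0.1, -0.2]
width: 0.8
```

Request:
carry_out([
  [0.0005,0,0,0,0,0],
])

```text
t: 41.62
ee_pos: [577.5, -38.5, 4.3]
orientation: [0.844, 1.401, -0.84]
ft_force: [0.6, -0.2, 0.7]
width: 0.6
```

Request:
carry_out([
  [0,0,-0.0025,0,0,0],
  [0.0004,0,0,0,0,0],
])

```text
t: 41.88
ee_pos: [576.3, -36.1, 4.0]
orientation: [0.843, 1.401, -0.84]
ft_force: [-0.5, 0.7, 2.8]
width: 1.0
```

Request:
carry_out([
  [0.0005,0,0,0,0,0],
])

```text
t: 42.0
ee_pos: [576.3, -36.1, 3.8]
orientation: [0.843, 1.401, -0.84]
ft_force: [-1.4, -0.7, 5.6]
width: 0.5
```

Request:
carry_out([
  [0.0005,0,0,0,0,0],
])

```text
t: 42.12
ee_pos: [576.4, -36.2, 3.7]
orientation: [0.843, 1.401, -0.84]
ft_force: [-2.1, -1.0, 6.4]
width: 0.3
```

Request:
carry_out([
  [0.001,0,-0.0015,0,0,0],
  [0.001,0,-0.0025,0,0,0],
  [0.001,0,-0.0025,0,0,0],
])

```text
t: 42.5
ee_pos: [574.7, -32.7, 3.7]
orientation: [0.841, 1.398, -0.839]
ft_force: [-3.0, -4.4, 11.5]
width: 0.5
```

Request:
carry_out([
  [0.001,0,-0.0025,0,0,0],
  [0.001,0,-0.0025,0,0,0],
  [0.001,0,-0.0025,0,0,0],
])

```text
t: 42.88
ee_pos: [572.3, -28.3, 3.8]
orientation: [0.839, 1.394, -0.839]
ft_force: [-2.5, -3.8, 10.8]
width: 0.5
```

Request:
carry_out([
  [0.001,0,-0.0035,0,0,0],
  [0.001,0,-0.0035,0,0,0],
  [0.001,0,-0.0035,0,0,0],
])

```text
t: 43.25
ee_pos: [568.6, -21.3, 3.7]
orientation: [0.837, 1.39, -0.839]
ft_force: [-2.5, -4.8, 11.3]
width: 0.7
```

Request:
carry_out([
  [-0.005,0,0.003,0,0,0],
  [0,0,0,0,0,0],
])

```text
t: 43.5
ee_pos: [570.4, -24.1, 9.2]
orientation: [0.837, 1.389, -0.838]
ft_force: [-0.5, 0.1, -0.3]
width: 0.1
```

```bash
python3 - <<'E'
from h import *
plan((576.3,-36.1,7,28.1,2))
E
```

```text
at [570.4 -24.1   9.2] yaw 28.2 w 0.1 F [-0.5  0.1 -0.3] t 43.5 q [-0.06  0.63  1.85 -0.01  0.65 -0.54]
[[0.0012, -0.0002, 0.0067, 0.1, 0.3, -0.2], [0.0011, -0.0002, 0.0067, 0.1, 0.3, -0.2]]
```

Request:
carry_out([
  [0.001,0,0.0067,0.1,0.3,-0.2],
  [0.001,0,0.0067,0.1,0.3,-0.2],
  [0,0,0,0,0,0],
  [0.003,0,0,0,0,0],
  [0.001,0,-0.001,0,0,0],
  [0.001,0,-0.004,0,0,0],
  [0.001,0,-0.004,0,0,0],
])

```text
t: 44.38
ee_pos: [574.9, -31.9, 3.6]
orientation: [0.838, 1.398, -0.843]
ft_force: [-3.9, -5.7, 14.7]
width: 0.2
```

Request:
carry_out([
  [0.001,0,-0.004,0,0,0],
  [0.001,0,-0.004,0,0,0],
  [0.001,0,-0.004,0,0,0],
])

```text
t: 44.75
ee_pos: [570.6, -23.3, 3.8]
orientation: [0.836, 1.393, -0.842]
ft_force: [-2.0, -3.8, 10.2]
width: 0.6
```

Request:
carry_out([
  [0.001,0,-0.004,0,0,0],
  [-0.005,0,0.002,0,0,0],
  [0,0,0.007,0,0.4,-0.2],
  [0,0,0.007,0,0.4,-0.2],
  [0,0,0,0,0,0],
])

```text
t: 45.38
ee_pos: [577.3, -35.2, 8.7]
orientation: [0.839, 1.409, -0.842]
ft_force: [-0.2, 0.7, -0.5]
width: 0.5
```

Request:
carry_out([
  [0,0,0,0,0,0],
])

```text
t: 45.5
ee_pos: [577.0, -35.4, 8.4]
orientation: [0.839, 1.409, -0.843]
ft_force: [0.9, -0.0, -0.3]
width: 0.4
```

Request:
carry_out([
  [0.0042,0,0.001,0,0,0],
  [0.001,0,-0.001,0,0,0],
  [0.001,0,-0.004,0,0,0],
  [0.001,0,-0.004,0,0,0],
  [0.001,0,-0.004,0,0,0],
  [0.001,0,-0.004,0,0,0],
])

```text
t: 46.25
ee_pos: [572.7, -24.7, 3.8]
orientation: [0.835, 1.401, -0.841]
ft_force: [-1.0, -4.5, 10.2]
width: 0.6
```

Request:
carry_out([
  [0.001,0,-0.004,0,0,0],
  [0.001,0,-0.0035,0,0,0],
])

```text
t: 46.5
ee_pos: [570.5, -19.2, 3.7]
orientation: [0.834, 1.398, -0.84]
ft_force: [-1.5, -3.8, 10.9]
width: 0.6
```

Request:
carry_out([
  [-0.005,0,0.002,0,0,0],
  [0,0,0.0075,0,0.4,-0.2],
  [0,0,0.0075,0,0.4,-0.2],
  [0,0,0,0,0,0],
  [0,0,0,0,0,0],
])

```text
t: 47.12
ee_pos: [578.7, -35.1, 8.2]
orientation: [0.837, 1.416, -0.841]
ft_force: [-0.2, 0.6, -0.1]
width: 0.6
```

```bash
python3 - <<'E'
from h import *
plan((576.8,-36.6,8,28.1,1))
E
```

```text
at [578.7 -35.1   8.2] yaw 28.4 w 0.6 F [-0.2  0.6 -0.1] t 47.1 q [-0.08  0.64  1.82  0.    0.7  -0.58]
[[0.0003, -0.0024, 0.0004, 0.3, -0.5, 0.5]]
```

Request:
carry_out([
  [0,-0.0022,0.001,0.3,-0.5,0.5],
  [0.0037,0,0,0,0,0],
  [0.001,0,-0.001,0,0,0],
  [0.001,0,-0.004,0,0,0],
  [0.001,0,-0.004,0,0,0],
  [0.001,0,-0.004,0,0,0],
])

```text
t: 47.88
ee_pos: [573.1, -27.9, 3.8]
orientation: [0.839, 1.396, -0.84]
ft_force: [-1.7, -4.5, 9.2]
width: 0.6
```

Request:
carry_out([
  [0.001,0,-0.004,0,0,0],
  [0.001,0,-0.0035,0,0,0],
])

```text
t: 48.12
ee_pos: [570.9, -22.2, 3.8]
orientation: [0.838, 1.392, -0.839]
ft_force: [-2.5, -3.7, 9.2]
width: 0.3
```

Request:
carry_out([
  [0.001,0,-0.0025,0,0,0],
])

```text
t: 48.25
ee_pos: [570.2, -20.4, 3.7]
orientation: [0.838, 1.391, -0.838]
ft_force: [-2.4, -3.8, 10.0]
width: 0.3
```

Request:
carry_out([
  [-0.005,0,0.002,0,0,0],
  [0,0,0.0075,0,0.3,-0.1],
  [0,0,0.0075,0,0.2,0],
  [0,0,0,0,0,0],
  [0,0,0,0,0,0],
])

```text
t: 48.88
ee_pos: [578.6, -36.4, 8.7]
orientation: [0.842, 1.401, -0.837]
ft_force: [-0.6, -0.2, 0.2]
width: 0.6
```

Request:
carry_out([
  [0,-0.0015,0,0,0,0],
  [0.0042,0,0,0,0,0],
  [0.001,0,-0.001,0,0,0],
  [0.001,0,-0.004,0,0,0],
  [0.001,0,-0.004,0,0,0],
])

```text
t: 49.5
ee_pos: [574.7, -30.9, 3.7]
orientation: [0.839, 1.397, -0.836]
ft_force: [-2.7, -5.5, 13.3]
width: 0.3
```

Request:
carry_out([
  [0.001,0,-0.004,0,0,0],
  [0.001,0,-0.004,0,0,0],
])

```text
t: 49.75
ee_pos: [572.4, -25.0, 3.9]
orientation: [0.838, 1.393, -0.834]
ft_force: [-1.6, -4.9, 8.9]
width: 0.5
```

Request:
carry_out([
  [0.001,0,-0.004,0,0,0],
  [0.001,0,-0.003,0,0,0],
])

```text
t: 50.0
ee_pos: [570.4, -19.7, 3.7]
orientation: [0.837, 1.39, -0.833]
ft_force: [-2.2, -4.7, 10.0]
width: 0.7
```

Request:
carry_out([
  [-0.005,0,0.002,0,0,0],
  [0,0,0.0075,0,0.3,-0.1],
  [0,0,0.0075,0,0.2,0],
  [0,0,0,0,0,0],
  [0,0,0,0,0,0],
])

```text
t: 50.62
ee_pos: [578.7, -35.6, 8.6]
orientation: [0.841, 1.4, -0.832]
ft_force: [0.6, -0.1, -0.0]
width: 0.1
```

```bash
python3 - <<'E'
from h import *
plan((576.8,-36.6,8,28.1,1))
E
```

```text
at [578.7 -35.6   8.6] yaw 28.4 w 0.1 F [ 0.6 -0.1 -0. ] t 50.6 q [-0.08  0.64  1.83  0.01  0.67 -0.58]
[[0.0006, -0.0022, 0.0, 0.3, 0.0, -0.4]]
```

Request:
carry_out([
  [0,-0.0022,0.0005,0.3,0,-0.4],
  [0.0042,0,0,0,0,0],
  [0.001,0,-0.001,0,0,0],
  [0.001,0,-0.004,0,0,0],
])

```text
t: 51.12
ee_pos: [575.7, -33.8, 3.4]
orientation: [0.839, 1.399, -0.841]
ft_force: [-3.3, -7.8, 18.9]
width: 0.4
```

Request:
carry_out([
  [0.001,0,-0.003,0,0,0],
  [0.001,0,-0.003,0,0,0],
])

```text
t: 51.38
ee_pos: [574.1, -30.0, 3.8]
orientation: [0.837, 1.396, -0.841]
ft_force: [-1.3, -3.4, 10.0]
width: 0.5
```

Request:
carry_out([
  [0.001,0,-0.003,0,0,0],
  [0.001,0,-0.003,0,0,0],
])

```text
t: 51.62
ee_pos: [572.5, -25.6, 3.8]
orientation: [0.836, 1.393, -0.84]
ft_force: [-1.8, -4.3, 9.3]
width: 0.4
```

Request:
carry_out([
  [0.001,0,-0.003,0,0,0],
  [0.001,0,-0.003,0,0,0],
])

```text
t: 51.88
ee_pos: [570.9, -21.3, 3.7]
orientation: [0.836, 1.39, -0.838]
ft_force: [-2.6, -4.9, 11.1]
width: 0.4
```

Request:
carry_out([
  [-0.005,0,0.002,0,0,0],
  [0,0,0.0065,0,0.3,0],
  [0,0,0.0065,0,0.2,0.2],
  [0,0,0,0,0,0],
  [0,0,0,0,0,0],
])

```text
t: 52.5
ee_pos: [578.1, -35.3, 8.5]
orientation: [0.843, 1.397, -0.833]
ft_force: [-0.7, 0.9, -0.4]
width: 0.2
```

```bash
python3 - <<'E'
from h import *
plan((576.8,-36.6,8,28.1,1))
s=np.array(snap('scene')['pixels'],np.uint8); save(s,'s10.png',(275,205,355,265),9.5)
E
```

```text
at [578.1 -35.3   8.5] yaw 28.3 w 0.2 F [-0.7  0.9 -0.4] t 52.5 q [-0.08  0.64  1.83  0.    0.67 -0.58]
[[0.0005, -0.0018, 0.0005, 0.2, 0.1, -0.5]]
```

Request:
carry_out([
  [0,-0.0018,0.0005,0.2,0.1,-0.5],
  [0.0042,0,0,0,0,0],
  [0.001,0,-0.001,0,0,0],
  [0.001,0,-0.003,0,0,0],
])

```text
t: 53.05
ee_pos: [575.9, -34.0, 3.3]
orientation: [0.839, 1.4, -0.841]
ft_force: [-3.5, -7.4, 16.8]
width: 0.8
```

Request:
carry_out([
  [0.001,0,-0.003,0,0,0],
  [0.001,0,-0.003,0,0,0],
])

```text
t: 53.3
ee_pos: [574.3, -30.4, 3.8]
orientation: [0.837, 1.397, -0.841]
ft_force: [-2.0, -4.8, 11.7]
width: 0.3
```

Request:
carry_out([
  [0.001,0,-0.003,0,0,0],
  [0.001,0,-0.003,0,0,0],
])

```text
t: 53.55
ee_pos: [572.8, -26.7, 3.8]
orientation: [0.835, 1.393, -0.84]
ft_force: [-2.3, -6.4, 9.9]
width: 0.8
```

Request:
carry_out([
  [0.001,0,-0.003,0,0,0],
  [0.001,0,-0.003,0,0,0],
])

```text
t: 53.8
ee_pos: [571.4, -23.2, 3.8]
orientation: [0.833, 1.389, -0.839]
ft_force: [-1.5, -6.8, 9.9]
width: 0.3
```

Request:
carry_out([
  [-0.005,0,0.002,0,0,0],
  [0,0,0.0065,0,0.3,0],
  [0,0,0.0065,0,0.2,0.2],
  [0,0,0,0,0,0],
  [0,0,0,0,0,0],
])

```text
t: 54.42
ee_pos: [578.6, -37.2, 8.6]
orientation: [0.841, 1.397, -0.834]
ft_force: [-0.3, 0.1, 0.9]
width: 0.5
```

```bash
python3 - <<'E'
from h import *
plan((576.8,-36.6,8,28.1,1))
s=np.array(snap('scene')['pixels'],np.uint8); save(s,'s11.png',(275,205,355,265),9.5)
a=cv2.imread('pics/s10.png').astype(float);b=cv2.imread('pics/s11.png').astype(float)
print('diff',np.abs(a-b).mean())
E
```

```text
at [578.6 -37.2   8.6] yaw 28.3 w 0.5 F [-0.3  0.1  0.9] t 54.4 q [-0.09  0.64  1.83  0.    0.67 -0.58]
[[0.0006, -0.0013, -0.0014, 0.2, 0.2, -0.4]]
diff 4.343020929516775
```

Request:
carry_out([
  [0,-0.0013,-0.002,0.2,0.2,-0.4],
  [0.0042,0,0,0,0,0],
  [0.001,0,-0.001,0,0,0],
  [0.001,0,-0.003,0,0,0],
])

```text
t: 54.98
ee_pos: [575.5, -33.1, 3.5]
orientation: [0.839, 1.4, -0.84]
ft_force: [-3.8, -6.9, 16.9]
width: 0.5
```

Request:
carry_out([
  [0.001,0,-0.003,0,0,0],
  [0.001,0,-0.003,0,0,0],
])

```text
t: 55.22
ee_pos: [574.0, -29.7, 3.8]
orientation: [0.837, 1.397, -0.839]
ft_force: [-2.1, -6.8, 10.3]
width: 0.4
```

Request:
carry_out([
  [0.001,0,-0.003,0,0,0],
  [0.001,0,-0.003,0,0,0],
])

```text
t: 55.48
ee_pos: [572.8, -26.5, 3.8]
orientation: [0.835, 1.393, -0.838]
ft_force: [-0.2, -6.7, 9.4]
width: 0.3
```

Request:
carry_out([
  [-0.01,0,0,0,0,0],
  [-0.02,0,0.01,0,0.3,0],
  [-0.01,0,0.02,0,0.2,0],
  [0,0,0.02,0,0,0],
  [0,0,0,0,0,0],
], grip=0.5)

```text
t: 56.1
ee_pos: [597.2, -72.5, 45.3]
orientation: [0.839, 1.401, -0.835]
ft_force: [-0.1, 0.2, -0.6]
width: 43.3
```

```bash
python3 - <<'E'
from h import *
plan((590.7,-65.1,30,28.1,1))
s=np.array(snap('scene')['pixels'],np.uint8); save(s,'s12.png',(265,200,355,265),8.5)
E
```

```text
at [597.2 -72.5  45.3] yaw 28.3 w 43.3 F [-0.1  0.2 -0.6] t 56.1 q [-0.14  0.6   1.77  0.    0.77 -0.64]
[[0.0153, -0.0023, -0.0096, 0.2, 0.0, -0.2]]
```

View pics/s12.png

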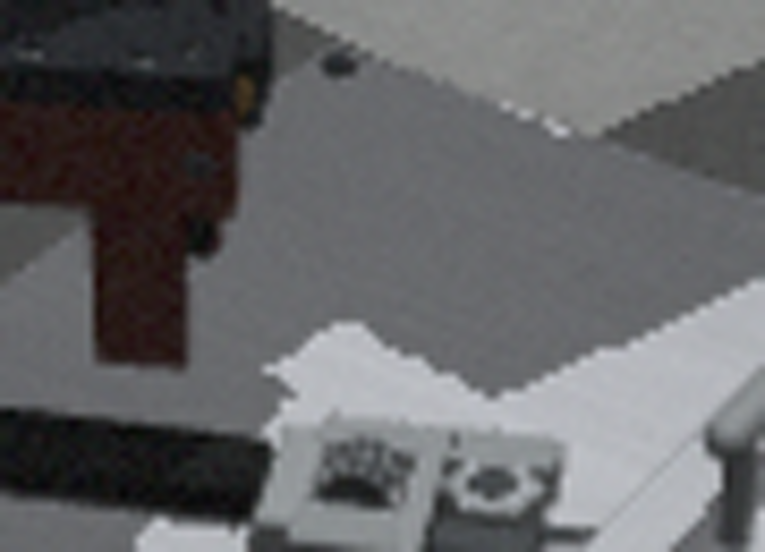

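```bash
python3 - <<'E'
from h import *
np.set_printoptions(precision=1,suppress=True)
A=lambda p,z:w('scene',unc(p,(265,200),8.5),z)-[3,4,0]
h=A([(5,411),(265,444)],19); print('far edge',h,np.degrees(np.arctan2(*(h[1]-h[0])[[1,0]])))
n=A([(490,482)],20)[0]; k=A([(362,462)],24)[0]; print(n,k,np.linalg.norm((n-k)[:2]),np.degrees(np.arctan2(*(n-k)[[1,0]])))
a=np.radians(118); d=np.array([np.cos(a),np.sin(a)]); y=np.array([-d[1],d[0]])
for v in h: print('rel nut(557.2,6.5):',(v[:2]-[557.2,6.5])@d,(v[:2]-[557.2,6.5])@y, 'rel n',(v[:2]-n[:2])@d,(v[:2]-n[:2])@y)
E
```

```text
far edge [[ 607.8 -117.4   19. ]
 [ 579.   -52.4   19. ]] 113.89089523023594
[559.1   5.8  20. ] [575.9 -23.2  24. ] 33.51164513098842 119.9949068648749
rel nut(557.2,6.5): -133.1596310243388 13.474597761704857 rel n -131.62175706489577 14.836791635157041
rel nut(557.2,6.5): -62.22938753143432 8.378925247178266 rel n -60.69151357199131 9.741119120630454
```

```bash
python3 - <<'E'
from h import *
plan((593.5,-65,15,27.8,2))
E
```

```text
at [596.6 -71.9  45.1] yaw 28.4 w 43.7 F [-0.1  1.1 -0.6] t 56.1 q [-0.14  0.6   1.77  0.    0.77 -0.64]
[[0.015, 0.0002, -0.0037, 0.3, -0.0, -0.1], [0.015, 0.0002, -0.0037, 0.3, -0.0, -0.1]]
```

Request:
carry_out([
  [0.015,0,-0.0035,0.3,0,0],
  [0.015,0,-0.0035,0.3,0,0],
  [0.01,0,0,0,0,0],
  [0,0,0,0,0,0],
])

```text
t: 56.65
ee_pos: [590.0, -63.7, -0.5]
orientation: [0.846, 1.405, -0.846]
ft_force: [-0.8, -0.7, -0.3]
width: 43.6
```

Request:
carry_out([
  [0.008,0,0,0,0,0],
  [0.006,0,0,0,0,0],
  [0,0,0,0,0,0],
])

```text
t: 57.02
ee_pos: [590.4, -63.6, -15.2]
orientation: [0.846, 1.404, -0.845]
ft_force: [0.3, 0.9, 0.1]
width: 43.9
```

Request:
carry_out([
  [0,0,0,0,0,0],
  [0,0,0,0,0,0],
  [0,0,0,0,0,0],
], grip=1)

```text
t: 57.4
ee_pos: [592.0, -63.3, -14.6]
orientation: [0.848, 1.401, -0.844]
ft_force: [2.6, 2.9, -4.3]
width: 24.5
```

Request:
carry_out([
  [0,0,0,0,0,0],
  [0,0,0,0,0,0],
  [0,0,0,0,0,0],
])

```text
t: 57.78
ee_pos: [592.2, -63.2, -14.7]
orientation: [0.848, 1.401, -0.844]
ft_force: [2.6, 1.3, -2.4]
width: 24.9
```

```bash
python3 - <<'E'
from h import *
plan()
E
```

```text
at [592.2 -63.2 -14.7] yaw 27.7 w 24.9 F [ 2.6  1.3 -2.4] t 57.8 q [-0.13  0.69  1.79  0.    0.66 -0.61]
```

```bash
cat > turn.py <<'E'
from h import *
def turn(deg,n,c=(557.2,6.5),dz=0):
    o=ctrl.get_obs(); p=np.array(o['ee_pos']); c=np.array(c); v=p[:2]-c; y0=yaw()
    print('r',np.linalg.norm(v).round(1),'bearing+180',np.degrees(np.arctan2(-v[1],-v[0])).round(1))
    W=[]
    for i in range(1,n+1):
        a=np.radians(-deg*i/n); q=c+[v[0]*np.cos(a)-v[1]*np.sin(a),v[0]*np.sin(a)+v[1]*np.cos(a)]
        W.append((q[0],q[1],p[2]+dz,y0-deg*i/n,1))
    plan(*W)
E
python3 -c "
from turn import *
turn(28,5,dz=1)"
```

```text
r 78.0 bearing+180 116.7
at [592.2 -63.2 -14.7] yaw 27.7 w 24.9 F [ 2.6  1.3 -2.4] t 57.8 q [-0.13  0.69  1.79  0.    0.66 -0.61]
[[-0.001, -0.0076, -0.0005, 5.6, -0.1, -0.1], [0.0, -0.0076, -0.0005, 5.6, -0.0, 0.0], [0.0, -0.0076, -0.0005, 5.6, 0.0, 0.0], [0.0, -0.0076, -0.0005, 5.6, 0.0, 0.0], [0.0, -0.0076, -0.0005, 5.6, 0.0, 0.0]]
```

Request:
carry_out([
  [-0.0008,-0.0076,-0.0005,5.6,0,0],
  [0,-0.0076,-0.0005,5.6,0,0],
])

```text
t: 58.02
ee_pos: [578.0, -68.0, -14.3]
orientation: [1.001, 1.331, -0.996]
ft_force: [2.7, 4.0, -5.3]
width: 24.3
```

Request:
carry_out([
  [0,-0.0076,-0.0005,5.6,0,0],
  [0,-0.0076,-0.0005,5.6,0,0],
])

```text
t: 58.28
ee_pos: [562.5, -69.8, -14.5]
orientation: [1.152, 1.249, -1.146]
ft_force: [3.7, 5.1, -4.7]
width: 24.3
```

```bash
python3 -c "
from turn import *
turn(27,5)"
```

```text
r 76.5 bearing+180 94.0
at [562.5 -69.8 -14.5] yaw 4.7 w 24.3 F [ 3.7  5.1 -4.7] t 58.3 q [-0.15  0.67  1.86  0.01  0.62 -0.23]
[[-0.0, -0.0072, -0.0004, 5.4, -0.2, -0.0], [0.0, -0.0072, -0.0004, 5.4, 0.0, 0.0], [0.0, -0.0072, -0.0004, 5.4, 0.0, 0.0], [0.0, -0.0072, -0.0004, 5.4, 0.0, 0.0], [0.0, -0.0072, -0.0004, 5.4, 0.0, 0.0]]
```

Request:
carry_out([
  [0,-0.0074,-0.0004,5.6,0,0],
  [0,-0.0074,-0.0004,5.6,0,0],
  [0,-0.0074,-0.0004,5.6,0,0],
  [0,-0.0074,-0.0004,5.6,0,0],
])

```text
t: 58.78
ee_pos: [533.6, -65.1, -14.5]
orientation: [1.446, 1.042, -1.438]
ft_force: [4.1, 4.2, -5.0]
width: 24.3
```

Request:
carry_out([
  [0,-0.004,-0.0002,3,0,0],
  [0,0,0,0,0,0],
  [0,0,0,0,0,0],
])

```text
t: 59.15
ee_pos: [529.8, -63.5, -14.5]
orientation: [1.483, 1.011, -1.474]
ft_force: [2.3, 1.9, -5.5]
width: 24.1
```

```bash
python3 -c "
from turn import *
turn(3,1)
snap('scene','s13.png',(280,200,370,265),8.5)"
```

```text
r 75.1 bearing+180 68.6
at [529.8 -63.5 -14.5] yaw -21.4 w 24.1 F [ 2.3  1.9 -5.5] t 59.1 q [-0.14  0.64  1.93  0.01  0.57  0.22]
[[-0.0, -0.0039, -0.0001, 3.0, -0.3, -0.1]]
```

```bash
python3 - <<'E'
from h import *
np.set_printoptions(precision=1,suppress=True,linewidth=200)
from scipy.optimize import least_squares
T=np.array([(592.2,-63.2),(562.5,-69.8),(529.8,-63.5)]);H=np.radians([117.7,94.7,68.6])
f=lambda v:(T+v[2]*np.c_[np.cos(H+v[3]),np.sin(H+v[3])]-v[:2]).ravel()
print(least_squares(f,[557,6,77,0]).x)
im=cv2.imread('pics/topA.png',0)
print(im[222:256:2,408:460:3]); print(im[266:314:3,440:536:5])
E
```

```text
[560.6   5.   75.   -0.1]
[[136 102  87  95  97 105 121 150 175 186 189 191 191 191 191 191 190 191]
 [137 102  85  90  90  96 111 138 165 180 186 190 191 190 191 192 191 191]
 [137 103  83  84  80  81  93 120 150 171 180 187 190 190 191 192 191 191]
 [138 103  81  77  70  67  75 100 132 157 170 182 187 189 191 191 191 192]
 [139 102  77  68  58  51  54  74 105 135 153 169 180 186 190 191 191 192]
 [139 101  73  62  51  42  42  56  83 113 134 153 171 183 189 191 191 193]
 [140 100  70  59  48  39  36  43  61  85 105 129 156 177 187 191 192 193]
 [140 101  71  61  52  44  39  43  51  66  83 110 145 173 186 191 192 192]
 [139 100  72  67  62  56  51  49  50  57  71 101 142 172 186 191 192 192]
 [137  98  74  74  73  70  65  61  58  62  76 108 147 175 187 192 192 191]
 [136  98  77  82  86  88  85  83  79  81  92 122 157 179 189 192 191 191]
 [137  99  79  85  93  98  99 102 101 103 111 138 168 184 190 192 192 191]
 [138 100  81  89  99 109 115 125 131 132 137 157 178 189 191 192 192 191]
 [137  99  82  92 101 112 124 141 151 152 155 169 183 190 192 192 191 191]
 [137 100  83  94 102 11
[... 830 characters left out ...]
19 132 140 118 103 124 165 188 191]
 [191 192 192 190 172 146 121 110 119 134 142 130 125 120 111 120 147 179 190 193]
 [192 191 188 178 148 117 108 122 147 165 171 156 138 124 128 152 173 188 191 192]
 [192 188 176 155 124 107 124 153 174 185 187 179 164 153 157 178 187 191 192 192]
 [191 182 155 127 111 121 149 175 185 190 191 189 182 177 178 187 191 191 191 191]
 [191 171 131 110 121 149 174 188 191 193 192 192 191 190 191 192 192 191 191 191]
 [190 166 127 120 150 174 188 193 192 193 191 192 192 192 193 191 192 192 191 191]
 [190 173 148 148 171 186 191 192 192 192 193 193 192 192 192 192 191 192 192 192]
 [190 183 173 174 186 191 192 192 192 192 192 192 193 192 192 191 192 192 193 193]]
```

```bash
python3 - <<'E'
from h import *
np.set_printoptions(precision=1,suppress=True)
# same camera: fixed
A=lambda p,z:w('top',unc(p,(160,98),4.2),z)
n=A([(504.3,270.5)],20)[0]; print(n)
ang=lambda q:np.degrees(np.arctan2(q[:,1]-n[1],q[:,0]-n[0]))
p=A([(477,287),(470,290),(460,298.5),(455,302),(451,306)],5); print('ptr',ang(p), 'line',np.degrees(np.arctan2(*np.polyfit(p[:,0],p[:,1],1)[[0]].repeat(1),1))+0 if 0 else np.degrees(np.arctan2(*(p[-1]-p[0])[[1,0]])))
m=A([(438.7,239),(432,237),(430,236.5),(428,236)],4); print('mark',ang(m),np.linalg.norm((m-n)[:,:2],axis=1))
E
```

```text
[557.8   7.3  20. ]
ptr [114.8 114.4 118.2 118.8 120.2] line 125.43872737684134
mark [61.7 62.6 62.9 63.2] [52.2 57.  58.4 59.8]
```

Request:
carry_out([
  [-0.0003,-0.0047,-0.0002,3.6,0,0],
  [0,-0.0047,-0.0002,3.6,0,0],
  [0,0,0,0,0,0],
  [0,0,0,0,0,0],
])

```text
t: 59.7
ee_pos: [522.4, -60.2, -14.3]
orientation: [1.571, 0.932, -1.561]
ft_force: [3.2, 2.8, -5.2]
width: 24.0
```

Request:
carry_out([
  [0,0,0,0,0,0],
  [0,0,0,0,0,0],
  [0,0,0,0,0,0],
  [0,0,0,0,0,0],
], grip=0.5)

```text
t: 60.2
ee_pos: [521.8, -60.7, -13.7]
orientation: [1.568, 0.934, -1.561]
ft_force: [0.2, -0.1, 0.2]
width: 43.9
```

```bash
python3 -c "
from turn import *
turn(3,1)
o=ctrl.get_obs()['ee_pos']
plan((o[0],o[1],60,None,2),(480,-220,120,None))"
```

```text
r 76.0 bearing+180 62.3
at [521.8 -60.7 -13.7] yaw -28.4 w 43.9 F [ 0.2 -0.1  0.2] t 60.2 q [-0.14  0.63  1.95  0.01  0.56  0.35]
[[-0.0, -0.004, -0.0001, 3.0, -0.2, -0.1]]
at [521.8 -60.7 -13.7] yaw -28.4 w 43.9 F [ 0.2 -0.1  0.2] t 60.2 q [-0.14  0.63  1.95  0.01  0.56  0.35]
[[-0.0368, 0.0, -0.0002, 0.0, -0.1, -0.0], [-0.0368, 0.0, -0.0001, 0.0, -0.1, -0.0], [-0.015, 0.0097, 0.04, 0.0, 0.0, 0.0], [-0.015, 0.0097, 0.04, 0.0, 0.0, 0.0], [-0.015, 0.0097, 0.04, 0.0, 0.0, 0.0], [-0.015, 0.0097, 0.04, 0.0, 0.0, 0.0]]
```

Request:
carry_out([
  [-0.037,0,0,0,0,0],
  [-0.037,0,0,0,0,0],
  [-0.015,0.01,0.04,0,0,0],
  [-0.015,0.01,0.04,0,0,0],
  [-0.015,0.01,0.04,0,0,0],
  [-0.015,0.01,0.04,0,0,0],
  [0,0,0,0,0,0],
])

```text
t: 61.08
ee_pos: [479.8, -225.5, 124.5]
orientation: [1.565, 0.934, -1.559]
ft_force: [0.6, 0.9, -1.0]
width: 44.1
```

```bash
python3 - <<'E'
from h import *
plan()
# average several frames for noise
ims=[np.array(snap('top')['pixels'],np.float32) for _ in range(4)]
im=np.mean(ims,0).astype(np.uint8)
a=cv2.resize(im[140:200,240:300],None,fx=9.9,fy=9.9,interpolation=cv2.INTER_CUBIC); cv2.imwrite('pics/t14.png',a)
E
```

```text
at [ 479.8 -225.5  124.5] yaw -28.2 w 44.1 F [ 0.6  0.9 -1. ] t 61.1 q [-0.46  0.39  1.9   0.    0.85  0.03]
```

View pics/t14.png

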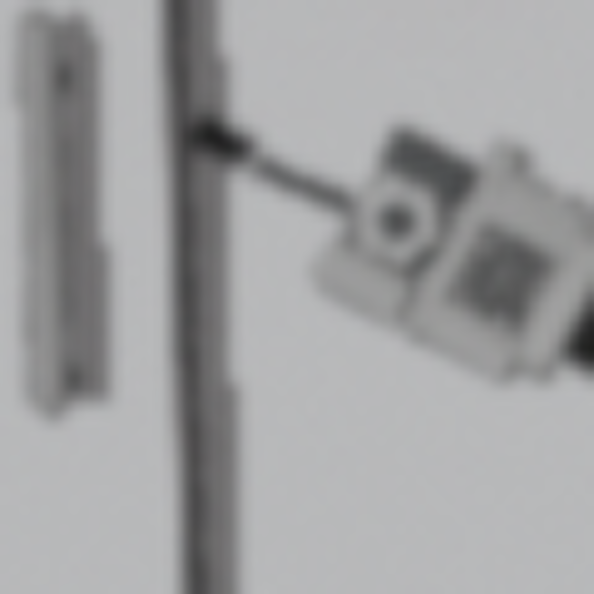

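```bash
python3 - <<'E'
from h import *
im=255-cv2.imread('pics/t14.png',0).astype(float)-255+185; im=np.clip(im-15,0,None)
R=[]
for c in range(212,348,6):
    r0=163+(c-262)*.466; r=np.arange(int(r0-24),int(r0+25)); v=im[r,c]; v=np.clip(v-v[[0,-1]].max(),0,None) if c>232 else np.clip(im[r,c]-60,0,None)
    R.append((c,(r*v).sum()/max(v.sum(),1),v.max()))
R=np.array(R); print(R.round(1).tolist())
for lo,hi in((212,245),(268,345)):
    s=R[(R[:,0]>=lo)&(R[:,0]<=hi)]; print(np.polyfit(s[:,0]-250,s[:,1],1))
E
```

```text
[[212.0, 137.4, 77.0], [218.0, 140.5, 77.0], [224.0, 144.0, 73.0], [230.0, 146.2, 68.0], [236.0, 147.9, 85.0], [242.0, 148.9, 73.0], [248.0, 150.5, 54.0], [254.0, 156.4, 31.0], [260.0, 163.5, 43.0], [266.0, 168.6, 56.0], [272.0, 171.1, 59.0], [278.0, 174.2, 62.0], [284.0, 177.7, 61.0], [290.0, 179.9, 62.0], [296.0, 182.7, 63.0], [302.0, 185.2, 63.0], [308.0, 187.5, 65.0], [314.0, 190.3, 63.0], [320.0, 192.5, 67.0], [326.0, 195.2, 67.0], [332.0, 197.7, 63.0], [338.0, 200.1, 57.0], [344.0, 203.6, 37.0]]
[  0.39043874 153.14690076]
[  0.43529714 162.26448505]
```

```bash
python3 - <<'E'
from h import *
plan((521.8,-60.7,40,-28.4))
E
```

```text
at [ 479.2 -222.   122.7] yaw -28.0 w 43.8 F [0.3 0.3 0.2] t 61.3 q [-0.46  0.4   1.9   0.    0.85  0.03]
[[0.0208, -0.0095, -0.0405, 0.1, -0.0, 0.0], [0.0208, -0.0096, -0.0405, 0.1, -0.0, 0.0], [0.0207, -0.0096, -0.0405, 0.1, -0.0, 0.0], [0.0207, -0.0097, -0.0405, 0.1, -0.0, 0.0]]
```

Request:
carry_out([
  [0.02,-0.0095,-0.0405,0.1,0,0],
  [0.02,-0.0095,-0.0405,0.1,0,0],
  [0.02,-0.0095,-0.0405,0.1,0,0],
  [0.015,-0.0095,-0.0405,0.1,0,0],
  [0,0,0,0,0,0],
  [0,0,0,0,0,0],
])

```text
t: 62.02
ee_pos: [521.9, -50.2, 43.5]
orientation: [1.558, 0.944, -1.562]
ft_force: [-0.5, -0.6, 0.5]
width: 44.3
```

```bash
python3 - <<'E'
from h import *
plan((521.8,-60.7,10,-28.4,2),(521.8,-60.7,-13.5,-28.4,3))
E
```

```text
at [521.9 -50.2  43.5] yaw -27.9 w 44.3 F [-0.5 -0.6  0.5] t 62.0 q [-0.12  0.52  1.94  0.01  0.68  0.36]
[[0.0167, 0.0025, 0.0047, 0.2, -0.0, 0.2], [0.0168, 0.0025, 0.0047, 0.2, -0.0, 0.2], [0.0078, 0.0, 0.0, 0.0, 0.0, 0.0], [0.0078, 0.0, 0.0, 0.0, 0.0, 0.0], [0.0078, 0.0, 0.0, 0.0, 0.0, 0.0]]
```

Request:
carry_out([
  [0.01,0.0025,0.0047,0.2,0,0.2],
  [0.01,0.0025,0.0047,0.2,0,0.2],
  [0,0,0,0,0,0],
])

```text
t: 62.4
ee_pos: [521.5, -63.3, 22.6]
orientation: [1.567, 0.93, -1.563]
ft_force: [0.2, 0.6, 0.3]
width: 44.2
```

```bash
python3 - <<'E'
from h import *
plan((521.8,-60.7,-13.5,-28.4,4))
E
```

```text
at [521.5 -63.3  22.6] yaw -28.5 w 44.2 F [0.2 0.6 0.3] t 62.4 q [-0.14  0.56  1.95  0.    0.63  0.35]
[[0.009, -0.0003, -0.0006, -0.0, -0.0, -0.0], [0.009, -0.0003, -0.0006, -0.0, -0.0, -0.0], [0.009, -0.0002, -0.0006, -0.0, -0.0, -0.0], [0.009, -0.0002, -0.0006, -0.0, -0.0, -0.0]]
```

Request:
carry_out([
  [0.009,0,-0.0006,0,0,0],
  [0.009,0,-0.0006,0,0,0],
  [0.009,0,-0.0006,0,0,0],
  [0.008,0,-0.0006,0,0,0],
  [0,0,0,0,0,0],
])

```text
t: 63.02
ee_pos: [522.7, -61.8, -15.1]
orientation: [1.568, 0.929, -1.564]
ft_force: [0.2, -0.3, 0.1]
width: 43.7
```

Request:
carry_out([
  [0,0,0,0,0,0],
  [0,0,0,0,0,0],
  [0,0,0,0,0,0],
  [0,0,0,0,0,0],
  [0,0,0,0,0,0],
  [0,0,0,0,0,0],
], grip=1)

```text
t: 63.78
ee_pos: [522.8, -61.7, -14.9]
orientation: [1.568, 0.929, -1.563]
ft_force: [0.3, -0.4, -2.7]
width: 24.1
```

```bash
python3 -c "
from turn import *
turn(1.9,1)"
```

```text
r 76.4 bearing+180 63.3
at [522.8 -61.7 -14.9] yaw -28.5 w 24.1 F [ 0.3 -0.4 -2.7] t 63.8 q [-0.14  0.63  1.95  0.    0.56  0.36]
[[-0.0, -0.0025, 0.0, 1.9, -0.1, -0.1]]
```

Request:
carry_out([
  [-0.0003,-0.0027,0,2,0,0],
  [0,0,0,0,0,0],
  [0,0,0,0,0,0],
])

```text
t: 64.15
ee_pos: [520.3, -60.3, -14.8]
orientation: [1.593, 0.905, -1.589]
ft_force: [1.4, -0.6, -4.3]
width: 23.3
```

```bash
python3 -c "
from turn import *
turn(0.5,1)"
```

```text
r 76.3 bearing+180 61.1
at [520.3 -60.3 -14.8] yaw -30.7 w 23.3 F [ 1.4 -0.6 -4.3] t 64.2 q [-0.14  0.63  1.95  0.    0.55  0.4 ]
[[-0.0, -0.0007, 0.0, 0.5, -0.1, -0.1]]
```

Request:
carry_out([
  [-0.004,0,0,0,0,0],
  [-0.006,0,0,0,0,0],
  [-0.008,0,0,0,0,0],
])

```text
t: 64.53
ee_pos: [520.6, -59.8, 3.6]
orientation: [1.594, 0.905, -1.589]
ft_force: [3.0, 3.9, -8.2]
width: 23.6
```

Request:
carry_out([
  [-0.015,0,0,0,0,0],
  [-0.02,0,0,0,0,0],
  [-0.015,0,0,0,0,0],
  [0,0,0,0,0,0],
])

```text
t: 65.03
ee_pos: [521.0, -59.3, 57.3]
orientation: [1.596, 0.904, -1.587]
ft_force: [-0.2, 1.0, -3.9]
width: 24.0
```

```bash
python3 - <<'E'
from h import *
plan((487.5,-297.5,50,-95,12))
E
```

```text
at [521.  -59.3  57.3] yaw -30.7 w 24.0 F [-0.2  1.  -3.9] t 65.0 q [-0.14  0.5   1.94  0.    0.7   0.4 ]
[[0.0006, 0.0077, 0.0185, 5.4, -0.0, -0.0], [0.0006, 0.0094, 0.0177, 5.4, -0.0, -0.0], [0.0006, 0.011, 0.0167, 5.4, -0.0, -0.0], [0.0006, 0.0125, 0.0156, 5.4, -0.0, -0.0], [0.0006, 0.014, 0.0144, 5.4, -0.0, -0.0], [0.0006, 0.0152, 0.013, 5.4, -0.0, -0.0], [0.0006, 0.0164, 0.0115, 5.4, -0.0, -0.0], [0.0006, 0.0174, 0.01, 5.4, -0.0, -0.0]]
[[0.0006, 0.0182, 0.0083, 5.4, -0.0, -0.0], [0.0006, 0.0189, 0.0066, 5.4, -0.0, -0.0], [0.0006, 0.0195, 0.0048, 5.4, -0.0, -0.0], [0.0006, 0.0198, 0.0029, 5.4, -0.0, -0.0]]
```

Request:
carry_out([
  [0.001,0.0075,0.0185,5.2,0,0],
  [0.001,0.0095,0.0175,5.2,0,0],
  [0.001,0.011,0.0165,5.2,0,0],
  [0.001,0.0125,0.0155,5.2,0,0],
  [0.001,0.014,0.0145,5.2,0,0],
  [0.001,0.015,0.013,5.2,0,0],
  [0.001,0.0165,0.0115,5.2,0,0],
  [0.001,0.0175,0.01,5.2,0,0],
])

```text
t: 66.03
ee_pos: [492.4, -221.1, 45.9]
orientation: [2.065, 0.303, -2.073]
ft_force: [-0.5, 0.1, -2.8]
width: 23.5
```

Request:
carry_out([
  [0.0005,0.018,0.0085,5.2,0,0],
  [0.0005,0.019,0.0065,5,0,0],
  [0,0.018,0.005,5,0,0],
  [0,0,0,0,0,0],
  [0,0,0,0,0,0],
])

```text
t: 66.65
ee_pos: [479.1, -280.9, 42.0]
orientation: [2.207, 0.02, -2.23]
ft_force: [-0.2, -0.1, -4.2]
width: 23.6
```

```bash
python3 - <<'E'
from h import *
plan((490,-305,30,-91.8))
E
```

```text
at [ 479.1 -280.9   42. ] yaw -89.3 w 23.6 F [-0.2 -0.1 -4.2] t 66.7 q [-0.55  0.56  1.87 -0.    0.73  1.01]
[[0.0117, 0.0243, -0.0107, 2.5, 0.6, 0.3]]
```

Request:
carry_out([
  [0.005,0.024,-0.0105,2.5,0.6,0.3],
  [0.01,0,0,0,0,0],
  [0,0,0,0,0,0],
  [0,0,0,0,0,0],
])

```text
t: 67.15
ee_pos: [489.5, -302.1, 26.1]
orientation: [-2.205, 0.028, 2.209]
ft_force: [0.8, -0.6, -2.2]
width: 23.8
```

```bash
python3 - <<'E'
from h import *
plan((490,-305,-8,-91.8,4))
E
```

```text
at [ 489.5 -302.1   26.1] yaw -91.5 w 23.8 F [ 0.8 -0.6 -2.2] t 67.2 q [-0.57  0.61  1.83  0.    0.71  1.02]
[[0.0085, 0.0007, -0.0002, 0.1, 0.0, 0.0], [0.0085, 0.0007, -0.0002, 0.1, 0.0, 0.0], [0.0085, 0.0007, -0.0002, 0.1, 0.0, 0.0], [0.0085, 0.0007, -0.0002, 0.1, 0.0, 0.0]]
```

Request:
carry_out([
  [0.009,0.0007,0,0,0,0],
  [0.009,0.0007,0,0,0,0],
  [0.009,0.0007,0,0,0,0],
  [0.008,0,0,0,0,0],
  [0,0,0,0,0,0],
])

```text
t: 67.78
ee_pos: [488.2, -302.8, -11.5]
orientation: [-2.203, 0.024, 2.212]
ft_force: [-0.6, -0.2, -0.8]
width: 24.0
```

Request:
carry_out([
  [0.002,0,0,0,0,0],
  [0,0,0,0,0,0],
])

```text
t: 68.03
ee_pos: [488.3, -302.9, -13.5]
orientation: [-2.203, 0.024, 2.212]
ft_force: [-1.4, -0.6, -0.3]
width: 24.2
```

Request:
carry_out([
  [0.0015,0,0,0,0,0],
  [0,0,0,0,0,0],
])

```text
t: 68.28
ee_pos: [488.4, -302.9, -14.5]
orientation: [-2.204, 0.024, 2.211]
ft_force: [-1.0, -0.0, -0.9]
width: 24.1
```

Request:
carry_out([
  [0.001,0,0,0,0,0],
  [0,0,0,0,0,0],
])

```text
t: 68.53
ee_pos: [488.5, -302.9, -14.4]
orientation: [-2.204, 0.025, 2.211]
ft_force: [-1.3, 0.5, -2.1]
width: 23.8
```

Request:
carry_out([
  [0,0,0,0,0,0],
  [0,0,0,0,0,0],
  [0,0,0,0,0,0],
  [0,0,0,0,0,0],
  [-0.02,0,0,0,0,0],
  [-0.04,0,0,0,0,0],
  [-0.05,0,0,0,0,0],
  [-0.05,0,0,0,0,0],
], grip=0.5)

```text
t: 69.53
ee_pos: [488.0, -302.5, 149.9]
orientation: [-2.199, 0.022, 2.214]
ft_force: [0.1, -1.0, 0.3]
width: 44.0
```

Request:
carry_out([
  [-0.05,0,0.05,0,0,0],
  [0,0,0.05,0,0,0],
  [0,0,0.03,0,0,0],
  [0,0,0,0,0,0],
])

```text
t: 70.03
ee_pos: [365.6, -301.7, 204.7]
orientation: [-2.22, 0.033, 2.204]
ft_force: [0.3, -0.7, -0.0]
width: 44.0
```

```bash
python3 - <<'E'
from h import *
np.set_printoptions(precision=1,suppress=True,linewidth=200)
plan()
im=np.mean([np.array(snap('top')['pixels'],np.float32) for _ in range(4)],0).astype(np.uint8)
a=cv2.resize(im[140:200,240:300],None,fx=9.9,fy=9.9,interpolation=cv2.INTER_CUBIC); cv2.imwrite('/tmp/t15.png',a)
g=cv2.cvtColor(a,cv2.COLOR_BGR2GRAY).astype(float); g=np.clip(170-g,0,None)
R=[]
for c in range(212,348,6):
    r0=160+(c-262)*.466; r=np.arange(int(r0-24),int(r0+25)); v=g[r,c]; v=np.clip(v-v[[0,-1]].max(),0,None) if c>232 else np.clip(v-60,0,None)
    R.append((c,(r*v).sum()/max(v.sum(),1),v.max()))
R=np.array(R); print(R.round(1).tolist())
for lo,hi in((212,245),(268,340)):
    s=R[(R[:,0]>=lo)&(R[:,0]<=hi)]; print(np.polyfit(s[:,0]-250,s[:,1],1))
# wrench on mat: head bright pixels, handle dark pixels
x0,y0=340,125; c=im[y0:245,x0:420]; hs=cv2.cvtColor(c,cv2.COLOR_BGR2HSV)
dark=(hs[...,2]<45); ys,xs=np.nonzero(dark); print('dark n',len(xs))
bright=(hs[...,1]<40)&(hs[...,2]>140); 
# print coarse map
mp=np.where(dark,'#',np.where(bright,'o',np.where(hs[...,1]>60,'.',' ')))
for row in mp[::2]: print(''.join(row))
E
```

```text
at [ 365.6 -301.7  204.7] yaw -91.4 w 44.0 F [ 0.3 -0.7 -0. ] t 70.0 q [-0.7  0.2  2.   0.   1.   0.9]
[[212.0, 136.4, 76.0], [218.0, 139.6, 75.0], [224.0, 143.9, 70.0], [230.0, 146.2, 66.0], [236.0, 147.8, 89.0], [242.0, 148.9, 85.0], [248.0, 149.9, 67.0], [254.0, 153.2, 45.0], [260.0, 158.3, 44.0], [266.0, 164.0, 53.0], [272.0, 167.2, 58.0], [278.0, 169.9, 59.0], [284.0, 172.8, 59.0], [290.0, 175.0, 57.0], [296.0, 178.2, 54.0], [302.0, 181.3, 55.0], [308.0, 183.8, 57.0], [314.0, 186.8, 57.0], [320.0, 189.3, 56.0], [326.0, 192.4, 59.0], [332.0, 195.4, 61.0], [338.0, 198.0, 57.0], [344.0, 201.3, 41.0]]
[  0.4 153.6]
[  0.5 156.7]
dark n 747
o                               ....  .... ...                                  
o                                ............                                   
o                                      .....                                    
o                                                                               
o                                                                               
oo                                            
[... 3708 characters left out ...]
      ..               ###########                  
                                 ...           ### ##########                  o
                                 ...         ##### #########                  oo
                                 ...        ######.########                  ooo
  oo              o              ...       ####### #######                 ooooo
                                  ..     #########..####                  oooo  
        .....                           ###############                  oooo   
        .............                ##### ##########                   oooo   o
       ... ....... ..               ##### ########                     oooo   oo
```

```bash
python3 -c "
from h import *
ctrl.close_job(); print('closed')"
```

```text
the job is handed in; nothing more can be done
closed
```

The job is handed in after about 70 s of robot time. Every step was carried out in the order asked, and nothing in my last checks suggests a failure.

- **Modules:** Two were on the plate. Each lies on its own pad, one on the pad nearest the robot and one on the middle pad. After release, I measured the first module about 2 mm sideways and 3 mm lengthwise from its pad's centre. The second I judged only by robot position and contact force; I did not look at it before shutting the lid.
- **Lid:** It is shut, and a picture afterwards confirmed this. The final press reached about 64 N at the fingertips, more than intended.
- **Wrench and nut:** I set the wrench over the nut and rolled the worm until it stalled on the nut. I then turned the nut clockwise in two goes, about 56° and then 2°. After the second, the pointer is within about half a degree of the mark in the top camera image, measured by code since my picture views were used up.
- **Wrench return:** It lies straight along its mat, inside the edges, also checked by code. The gripper was clear of everything when I handed in.
- **Not measured:** I took no separate reading of the jaw opening. The fit rests on the stall and on a close-up picture.
- **Disagreement:** The reported tool height was about 19 mm lower than the real fingertip height. I closed the gripper on nothing twice before noticing, without moving anything, and allowed for it after that.

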